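# Put the profile bars away by length

## Task

Clear the optics bench: pull the blue drawer well open (at least 14 cm), put every loose aluminium profile bar into the drawer compartment whose yellow gauge plate, standing on the cabinet top in line with it, has the slot that just fits that bar's length, and lay each bar flat on the compartment's floor, none on top of another. When all the bars are in, push the drawer fully shut, and leave the other things on the bench where they are.

Things in the scene. Friction and masses are not known exactly. Their poses are not given: they have to be found in the camera images.
- drawer (a joint): drawer of the low grey cabinet: 0 = shut, grows as the drawer is pulled out of the cabinet towards the robot, 0.17 m = fully out. It starts shut or ajar by up to 40 mm, slides with about 2 N of friction and stays where it is left
- drawer_handle (a point): middle of the steel bar handle on the drawer's blue front; moves with the drawer. The bar is 11 mm thick, runs along this frame's y for 120 mm, 74 mm above the table; its centre line stands 42 mm off the front, which is 15 mm thick and reaches to 96 mm above the table. The frame's x points into the cabinet, away from the robot, level; -x is the way the drawer opens
- drawer_floor (a point): point on the upper face of the drawer's floor, 20 mm above the table, midway across; moves with the drawer; x points into the cabinet, z up. Clear floor from x = -0.049 to +0.163. Dividers along x, 6 mm thick, 18 mm high, at y = -0.055 and +0.055 part it into three compartments, 104 mm wide, centred at y = -0.11, 0 and +0.11. Side and back walls are 30 mm high above the floor
- cab_edge (a point): middle of the front upper edge of the grey cabinet (fixed in a run, 360 mm wide, 252 mm deep with the drawer's front, top 100 mm above the table); x points into the cabinet. With the drawer fully out (0.17) this edge lies over the drawer floor's x = +0.115, so the floor nearer the robot than that is open to above
- gauge80_front (a point): middle of the upper edge, at the end nearer the robot, of a yellow gauge plate (170 x 56 x 13 mm, fixed on the cabinet's top) with a black-floored slot 86 mm long and 26 mm wide: it marks the compartment for the 80 mm bars. x along the slot, into the cabinet. The plate stands in line with the middle of its compartment (y = 0 of this frame). Which plate stands over which compartment changes from start to start
- gauge110_front (a point): middle of the upper edge, at the end nearer the robot, of a yellow gauge plate (170 x 56 x 13 mm, fixed on the cabinet's top) with a black-floored slot 116 mm long and 26 mm wide: it marks the compartment for the 110 mm bars. x along the slot, into the cabinet. The plate stands in line with the middle of its compartment (y = 0 of this frame). Which plate stands over which compartment changes from start to start
- gauge140_front (a point): middle of the upper edge, at the end nearer the robot, of a yellow gauge plate (170 x 56 x 13 mm, fixed on the cabinet's top) with a black-floored slot 146 mm long and 26 mm wide: it marks the compartment for the 140 mm bars. x along the slot, into the cabinet. The plate stands in line with the middle of its compartment (y = 0 of this frame). Which plate stands over which compartment changes from start to start
- bar80a_mid (a point): centre of an aluminium profile bar 80 mm long, square section 20 x 20 mm with dark grooves, 45 to 105 g, lying loose on the bench on the robot's left; x runs along the bar. May be absent
- bar80b_mid (a point): centre of an aluminium profile bar 80 mm long, square section 20 x 20 mm with dark grooves, 45 to 105 g, lying loose on the bench on the robot's left; x runs along the bar. May be absent
- bar110a_mid (a point): centre of an aluminium profile bar 110 mm long, square section 20 x 20 mm with dark grooves, 45 to 105 g, lying loose on the bench on the robot's left; x runs along the bar. May be absent
- bar110b_mid (a point): centre of an aluminium profile bar 110 mm long, square section 20 x 20 mm with dark grooves, 45 to 105 g, lying loose on the bench on the robot's left; x runs along the bar. May be absent
- bar140a_mid (a point): centre of an aluminium profile bar 140 mm long, square section 20 x 20 mm with dark grooves, 45 to 105 g, lying loose on the bench on the robot's left; x runs along the bar. May be absent
- bar140b_mid (a point): centre of an aluminium profile bar 140 mm long, square section 20 x 20 mm with dark grooves, 45 to 105 g, lying loose on the bench on the robot's left; x runs along the bar. May be absent
- lens_mount: bystander: black lens mount, base 44 x 44 mm, 48 mm tall, loose, among the bars; origin under its centre
- driver: bystander: red-handled screwdriver, 170 mm, lying loose; origin under its middle
- marker: bystander: small red bottle, 36 mm across, 140 mm tall, loose; origin under its centre
- cup: bystander: white plastic cup, 70 mm across and tall, loose; origin under its centre
- clamp: bystander: dark steel clamp block with a thumbscrew, about 105 x 30 x 30 mm, loose; origin under the block

How it is judged (in metres and radians):
On the way, in this order (a step that is already met when the one before it is completed fails the run):
1. the drawer is pulled at least 130 mm open (value of joint drawer above 0.13 m), for 0.2 s.
2. every bar that is present lies flat on the floor of the compartment of its own length, with the drawer still open by more than 100 mm (y of bar80a_mid in the frame of gauge80_front between -0.05 and 0.05 m and x of bar80a_mid in the frame of drawer_floor between -0.045 and 0.16 m and z of bar80a_mid in the frame of drawer_floor between 0 and 0.018 m and y of bar80b_mid in the frame of gauge80_front between -0.05 and 0.05 m and x of bar80b_mid in the frame of drawer_floor between -0.045 and 0.16 m and z of bar80b_mid in the frame of drawer_floor between 0 and 0.018 m and y of bar110a_mid in the frame of gauge110_front between -0.05 and 0.05 m and x of bar110a_mid in the frame of drawer_floor between -0.045 and 0.16 m and z of bar110a_mid in the frame of drawer_floor between 0 and 0.018 m and y of bar110b_mid in the frame of gauge110_front between -0.05 and 0.05 m and x of bar110b_mid in the frame of drawer_floor between -0.045 and 0.16 m and z of bar110b_mid in the frame of drawer_floor between 0 and 0.018 m and y of bar140a_mid in the frame of gauge140_front between -0.05 and 0.05 m and x of bar140a_mid in the frame of drawer_floor between -0.045 and 0.16 m and z of bar140a_mid in the frame of drawer_floor between 0 and 0.018 m and y of bar140b_mid in the frame of gauge140_front between -0.05 and 0.05 m and x of bar140b_mid in the frame of drawer_floor between -0.045 and 0.16 m and z of bar140b_mid in the frame of drawer_floor between 0 and 0.018 m and value of joint drawer above 0.1 m), for 0.3 s.
At the end, for the whole second after the job is handed in: the drawer is shut to within 8 mm; every bar that is present lies in the drawer with its centre less than 18 mm above the drawer's floor and within 50 mm, across the compartment, of the middle of the gauge plate of its own length (y of bar80a_mid in the frame of gauge80_front between -0.05 and 0.05 m and x of bar80a_mid in the frame of drawer_floor between -0.045 and 0.16 m and z of bar80a_mid in the frame of drawer_floor between 0 and 0.018 m and y of bar80b_mid in the frame of gauge80_front between -0.05 and 0.05 m and x of bar80b_mid in the frame of drawer_floor between -0.045 and 0.16 m and z of bar80b_mid in the frame of drawer_floor between 0 and 0.018 m and y of bar110a_mid in the frame of gauge110_front between -0.05 and 0.05 m and x of bar110a_mid in the frame of drawer_floor between -0.045 and 0.16 m and z of bar110a_mid in the frame of drawer_floor between 0 and 0.018 m and y of bar110b_mid in the frame of gauge110_front between -0.05 and 0.05 m and x of bar110b_mid in the frame of drawer_floor between -0.045 and 0.16 m and z of bar110b_mid in the frame of drawer_floor between 0 and 0.018 m and y of bar140a_mid in the frame of gauge140_front between -0.05 and 0.05 m and x of bar140a_mid in the frame of drawer_floor between -0.045 and 0.16 m and z of bar140a_mid in the frame of drawer_floor between 0 and 0.018 m and y of bar140b_mid in the frame of gauge140_front between -0.05 and 0.05 m and x of bar140b_mid in the frame of drawer_floor between -0.045 and 0.16 m and z of bar140b_mid in the frame of drawer_floor between 0 and 0.018 m and value of joint drawer below 0.008 m); the robot touches nothing.
It fails at once if a bystander (lens mount, screwdriver, bottle, cup or clamp) is moved more than 60 mm (distance of any of lens_mount, driver, marker, cup, clamp from where it was at the start of the episode above 0.06 m).
It fails at once if the bottle or the cup is knocked over (angle between any of marker, cup's own z axis and vertical above 0.7 rad).
Of bar80a, bar80b, bar110a, bar110b, bar140a, bar140b only 4 to 6 are there at a start; the rules pass over those that are not, and their reading is None.
At some moment in a run one of bar80a, bar80b, bar110a, bar110b, bar140a, bar140b may be knocked a few centimetres aside while the robot is not near it.
Once in a run the grip may slacken for a moment while it holds something.
It also fails if it takes over 210 s, if anything falls off the work surface, if the arm or the gripper's body presses on something with over 40 N, if the wrist force passes 120 N, or if a joint passes its speed limit or range.

## Robot

A 6-joint arm with a two-finger parallel gripper is mounted at the origin on the work surface. World frame = base frame: x ahead of the robot, y to its left, z up, the work surface at z = 0. Lengths are in mm, angles in rad, forces in N, time in s.
With the tool pointing down it reaches from about 275 to 775 mm from the base axis. Payload 14.6 kg.
Tool frame: the origin (TCP) lies midway between the tips of the shut fingers; the grasp point (between the pads) lies 19 mm behind it; x points along the fingers, y is the direction in which the jaws open and shut, and the axes are right-handed (so a half turn about x gives the same grasp; the last joint's range is limited). The gripper opens to 85 mm and grips with 20 to 120 N. Pads are 22 mm wide; open, the fingers measure 114 mm over their backs; the gripper's body (76 mm by 85 mm) begins 54 mm behind the grasp point. The pads swing forward as they close: fully open they stand 13 mm farther back than shut.
Start: joints at [0.954, 0.263, -0.048, 1.259, 0, 1.415], TCP at [233.924, 470.008, 231.278] pointing down, gripper open.
Joint ranges: [-2.65, 2.65], [-0.89, 1.7], [-1.18, 1.37], [-2.13, 2.11], [-1.35, 1.29], [-3.14, 3.14]. Speed limits (rad/s): [1.89, 1.89, 2.57, 2.79, 3.14, 3.14].

## Interface

Orientations are given as a rotation vector (axis times angle).
In Python, from plant import r, read_camera, sign_off gives the robot as it stands. The module is installed in compiled form; this text tells all that it offers.
- The arm moves only by the tool carry_out, never from a script. Its argument "moves" is one flat list of numbers, 7 for each row, row after row: the shift along the tool's x, y, z in m, then the turn, a rotation vector about the tool's x, y, z in rad, then the gripper command: -1 is shut, 1 is fully open, values between are in proportion. A call has 1 to 10 rows; each row shifts and turns the pose as measured when the row begins, along the tool's axes as they then stand; what a row does not reach is not made up. A row lasts 1/10 s, in which the tool goes at most 50 mm and 8.59 degrees, less where a joint would pass 70% of its speed; a pose out of reach is approached as far as the arm can. A call with a gripper value outside its range is refused whole. The fingers move at their own pace and stop on an object; "squeeze" is the grip in N (left out, the last holds). Time passes only in rows, so rows that do not move let the fingers close. It gives the time, the measured TCP pose, the force and the opening at its end, in the units of the state.
- r.get_obs(): the state, without advancing time (a new reading comes with each control period).
- read_camera(name): name is "scene" or "side" or "wrist"; returns a dict with "img" (384x512x3 uint8, red, green, blue), "mtx" (3x3 intrinsics, pixels), "R" (3x3) and "t" (3): a world point X has camera coordinates R X + t; the wrist camera has in their place "T_tool_cam" (4x4, takes a point from camera to tool coordinates, whose origin is the TCP and whose axes are the tool frame's). Camera axes: x right, y down, z forward; pixel columns grow to the right and rows downward; lengths in mm; the calibration is good to about 2 mm. A picture is of the moment at which its call begins: read the wrist's pose just before it. There is no depth.
- sign_off(): hands the job in, once; it reports no verdict.
The state is a dict: "clock": time; "joint_positions": joint angles; "dq": joint speeds; "effort": joint torques, N m; "tool_pos": TCP position; "orientation": TCP orientation; "force": force on the tool from outside, world axes, zero at the start; "torque": the same for the moment, N m; "finger_gap": opening from 0.0 (shut) to 1.0 (fully open).
Only numpy, scipy, OpenCV 4.12 (cv2) and the standard library are available. Lean on these libraries where they do the work, as an engineer would, in place of code of your own. Each camera call takes 0.05 s, during which the arm holds its last target.

## Working session

There is one attempt and no reset: what is moved stays moved. The work goes in short steps, Python scripts to look and compute and a tool call to move; the robot and the scene stay as the last step left them, time stands still between calls to the robot, and variables do not carry over. Pictures are saved under pics/ and viewed, and the job is handed in when it is done.

Besides the shell and the picture viewer there is one more tool, called after "Call:" as name(argument=value, ...), one argument or row to a line, values as JSON. carry_out: Moves the arm, as the interface text tells. Its arguments: {"type":"object","properties":{"moves":{"type":"array","items":{"type":"number"}},"squeeze":{"type":"number"}},"required":["moves"]}

```bash
mkdir -p pics
cat > h.py <<'E'
import numpy as np, cv2
from scipy.spatial.transform import Rotation as Ro
from plant import r, read_camera
def save(n,c):
    cv2.imwrite(f'pics/{n}.png',cv2.cvtColor(c['img'],cv2.COLOR_RGB2BGR))
def pose():
    o=r.get_obs(); return o,np.array(o['tool_pos']),Ro.from_rotvec(o['orientation']).as_matrix()
def ray(c,uv,z,pz=None):
    """pixels -> world points on plane z"""
    uv=np.atleast_2d(np.array(uv,float))
    d=np.c_[uv,np.ones(len(uv))]@np.linalg.inv(c['mtx']).T
    if 'R' in c and c['R'] is not None:
        R=np.array(c['R']);t=np.array(c['t']); o=-R.T@t; D=d@R
    else:
        T=np.array(c['T_tool_cam']); p,Rt=pz
        o=Rt@T[:3,3]+p; D=d@(Rt@T[:3,:3]).T
    return o+D*((z-o[2])/D[:,2])[:,None]
def proj(c,X,pz=None):
    X=np.atleast_2d(np.array(X,float))
    if 'R' in c: P=X@np.array(c['R']).T+np.array(c['t'])
    else:
        T=np.array(c['T_tool_cam']);p,Rt=pz
        P=((X-p)@Rt-T[:3,3])@T[:3,:3]
    q=P@np.array(c['mtx']).T
    return q[:,:2]/q[:,2:]
E
python3 - <<'E'
from h import *
o,p,R=pose(); print(o); print(R.round(3))
for n in ['scene','side','wrist']:
    c=read_camera(n); save(n+'0',c); print(n,{k:np.array(v).round(3).tolist() for k,v in c.items() if k!='img'})
E
```

```text
{'clock': 0.0, 'joint_positions': array([ 9.53702995e-01,  2.63559139e-01, -4.89388716e-02,  1.25940992e+00,
        2.10496691e-05,  1.41551326e+00]), 'dq': array([ 1.07700243e-03, -1.71476928e-03,  3.67680437e-04,  1.79072840e-05,
        1.03858798e-03, -6.24503573e-04]), 'effort': array([ 2.39029004e-05, -6.37615800e+01,  3.84566367e+01,  1.38452198e-02,
       -2.56783778e-04,  9.85047137e-06]), 'tool_pos': array([233.75318367, 469.78080644, 230.80561954]), 'orientation': array([ 0.36133389,  1.54073344, -0.36295079]), 'force': array([ 1.1267476 , -0.04257499, -0.04939211]), 'torque': array([0.01977986, 0.01826357, 0.01626233]), 'finger_gap': 1.0000249925960485}
[[-0.001  0.446  0.895]
 [-0.001  0.895 -0.446]
 [-1.    -0.001 -0.   ]]
scene {'mtx': [[381.451, 0.0, 250.202], [0.0, 381.451, 193.052], [0.0, 0.0, 1.0]], 'R': [[-0.46, 0.888, 0.004], [0.489, 0.257, -0.833], [-0.741, -0.381, -0.553]], 't': [217.801, -238.142, 1734.777]}
side {'mtx': [[374.242, 0.0, 254.501], [0.0, 374.242, 194.937], [0.0, 0.0, 1.0]], 'R': [[0.811, -0.585, 0.014], [-0.398, -0.568, -0.72], [0.429, 0.579, -0.694]], 't': [-446.108, 366.277, 855.184]}
wrist {'mtx': [[292.308, 0.0, 253.315], [0.0, 292.308, 189.861], [0.0, 0.0, 1.0]], 'T_tool_cam': [[-0.0, -0.31, 0.951, -143.119], [1.0, -0.0, 0.0, -1.711], [0.0, 0.951, 0.31, -79.787], [0.0, 0.0, 0.0, 1.0]]}
```

View pics/scene0.png

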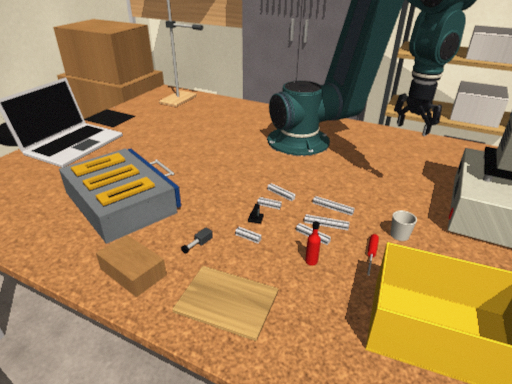

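View pics/side0.png

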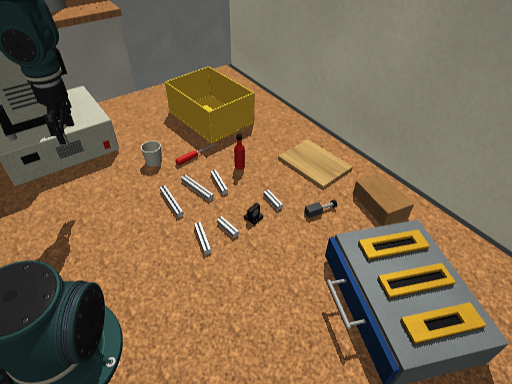

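View pics/wrist0.png

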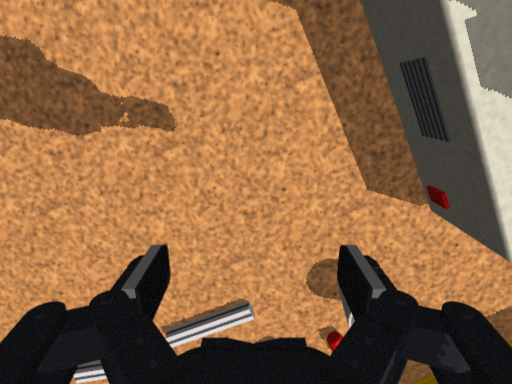

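Side view: six bars (about (171,201), (197,187), (219,182), (202,238), (228,227), (272,200)). The lens mount is at (253,213), the clamp at (320,208), the bottle at (239,155), and the cabinet at lower right with three gauges.

Run:
```python
from h import *
for n,roi in (('side',(130,150,170,120)),('scene',(230,175,140,75))):
    c=read_camera(n); im=c['img']; x,y,w,h=roi
    hsv=cv2.cvtColor(im,cv2.COLOR_RGB2HSV)
    m=((hsv[...,1]<70)&(hsv[...,2]>90)).astype(np.uint8)*255
    m2=np.zeros_like(m); m2[y:y+h,x:x+w]=m[y:y+h,x:x+w]
    m2=cv2.morphologyEx(m2,cv2.MORPH_CLOSE,np.ones((3,3)))
    cs,_=cv2.findContours(m2,cv2.RETR_EXTERNAL,cv2.CHAIN_APPROX_NONE)
    for k in cs:
        if cv2.contourArea(k)<40: continue
        P=ray(c,k[:,0,:],15.)[:,:2].astype(np.float32)
        (cx,cy),(a,b),_=cv2.minAreaRect(P)
        vx,vy,_,_=cv2.fitLine(P,cv2.DIST_L2,0,.01,.01).ravel()
        print(n,k[:,0].mean(0).round(),'c',round(cx),round(cy),'size',round(max(a,b)),round(min(a,b)),'ang',round(np.degrees(np.arctan2(vy,vx))%180))
c=read_camera('side'); 
cv2.imwrite('pics/s1.png',cv2.cvtColor(cv2.resize(c['img'][200:384,300:512],None,fx=3,fy=3,interpolation=cv2.INTER_CUBIC),cv2.COLOR_RGB2BGR))
```

```text
side [203. 238.] c 437 103 size 124 20 ang 75
side [228. 227.] c 518 96 size 92 30 ang 94
side [273. 200.] c 700 110 size 94 30 ang 80
side [172. 201.] c 432 293 size 160 22 ang 86
side [197. 187.] c 530 302 size 156 33 ang 99
side [220. 182.] c 607 283 size 129 23 ang 78
side [150. 156.] c 479 537 size 107 50 ang 74
scene [324. 238.] c 615 326 size 56 32 ang 35
scene [248. 234.] c 708 113 size 88 41 ang 80
scene [320. 224.] c 571 302 size 156 110 ang 125
scene [269. 203.] c 526 99 size 83 47 ang 86
scene [333. 205.] c 439 295 size 145 47 ang 84
scene [281. 192.] c 443 107 size 124 43 ang 69
```

View pics/s1.png

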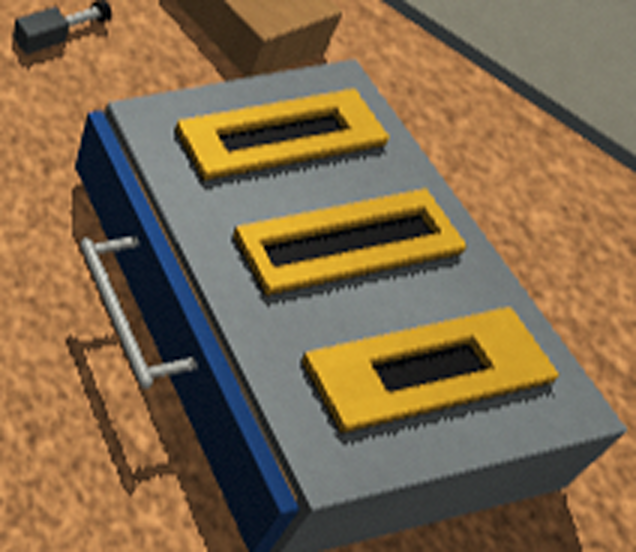

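Run:
```python
from h import *
c=read_camera('side'); im=c['img']
hsv=cv2.cvtColor(im,cv2.COLOR_RGB2HSV)
m=((hsv[...,0]>18)&(hsv[...,0]<32)&(hsv[...,1]>170)&(hsv[...,2]>150)).astype(np.uint8)*255
m[:215]=0
cs,_=cv2.findContours(m,cv2.RETR_CCOMP,cv2.CHAIN_APPROX_NONE)
for k in cs:
    if len(k)<20: continue
    P=ray(c,k[:,0],113.)[:,:2].astype(np.float32)
    (cx,cy),(a,b),_=cv2.minAreaRect(P); 
    print(k[:,0].mean(0).round(),round(cx),round(cy),round(a),round(b), cv2.boxPoints(cv2.minAreaRect(P)).round().tolist())
def q(u,v,z): return ray(c,[[300+u/3,200+v/3]],z)[0].round(1)
print('cab front edge',q(107,108,100),q(303,512,100),'back',q(355,62,100),q(624,432,100))
print('front panel outer top edge',q(92,112,96),q(275,548,96))
print('handle',q(88,242,74),q(147,382,74))
s=read_camera('scene')
cv2.imwrite('pics/s2.png',cv2.cvtColor(cv2.resize(s['img'][140:250,50:250],None,fx=4,fy=4,interpolation=cv2.INTER_CUBIC),cv2.COLOR_RGB2BGR))
```

```text
[443. 322.] 709 -473 56 170 [[620.0, -467.0], [777.0, -532.0], [798.0, -480.0], [642.0, -415.0]]
[444. 321.] 710 -473 29 90 [[662.0, -469.0], [745.0, -504.0], [757.0, -477.0], [674.0, -442.0]]
[416. 279.] 752 -372 56 169 [[663.0, -365.0], [819.0, -431.0], [840.0, -380.0], [684.0, -314.0]]
[416. 279.] 752 -372 30 150 [[677.0, -356.0], [816.0, -415.0], [827.0, -387.0], [689.0, -329.0]]
[394. 243.] 794 -271 56 169 [[705.0, -264.0], [861.0, -329.0], [883.0, -278.0], [727.0, -212.0]]
[394. 243.] 795 -270 31 121 [[733.0, -261.0], [844.0, -308.0], [857.0, -279.0], [745.0, -232.0]]
cab front edge [ 697.1 -161.3  100. ] [ 556.8 -485.8  100. ] back [ 923.9 -253.8  100. ] [ 784.9 -581.8  100. ]
front panel outer top edge [ 685.8 -154.9   96. ] [ 525.6 -489.6   96. ]
handle [ 601.7 -241.8   74. ] [ 552.4 -355.5   74. ]
```

View pics/s2.png

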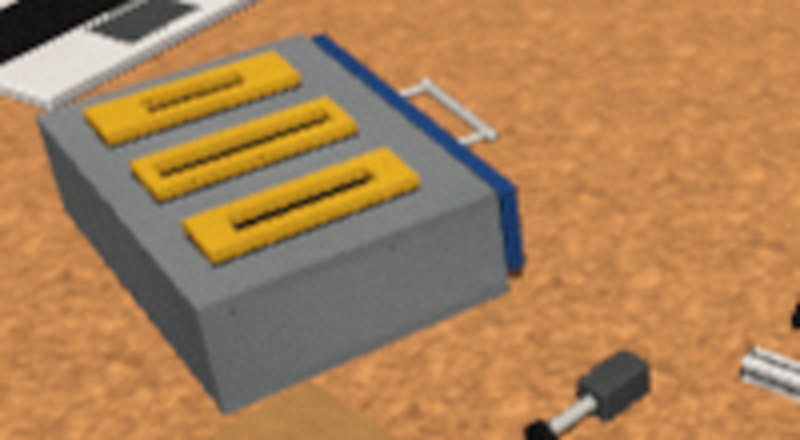

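```bash
cat >> h.py <<'E'
O=np.array([628.4,-320.3]); XC=np.array([.9225,-.386]); YC=np.array([.386,.9225]); CY=-22.7
def cab(x,y): return O+XC*x+YC*y
def go(x,y,z,yaw,turnfirst=False):
    """yaw: world angle (deg) of tool z, tool pointing down"""
    o,p,R=pose()
    a=np.radians(yaw); tz=np.array([np.cos(a),np.sin(a),0]); tx=np.array([0,0,-1.]); 
    Rt=np.c_[tx,np.cross(tz,tx),tz]
    rv=Ro.from_matrix(R.T@Rt).as_rotvec()
    d=np.array([x,y,z])-p
    print('t',round(o['clock'],2),'pos',p.round(1),'yaw',round(np.degrees(np.arctan2(R[1,2],R[0,2])),1),'gap',round(85*o['finger_gap'],1),'F',o['force'].round(1))
    print(' shift now',(R.T@d/1000).round(4),' shift after turn',(Rt.T@d/1000).round(4),'turn',rv.round(3),'rows>=',round(max(np.linalg.norm(d)/50,np.degrees(np.linalg.norm(rv))/8.59),1))
E
python3 - <<'E'
from h import *
h=cab(-57,0); print(h); go(h[0],h[1],180,-112.7); go(h[0],h[1],180,67.3)
E
```

```text
[ 575.8175 -298.298 ]
t 0.4 pos [233.9 470.  231.2] yaw -26.5 gap 85.1 F [-0.  -1.1  0.7]
 shift now [ 0.0513 -0.5355  0.6484]  shift after turn [0.0512 0.6119 0.5768] turn [1.505 0.    0.   ] rows>= 16.8
t 0.4 pos [233.9 470.  231.2] yaw -26.5 gap 85.1 F [-0.  -1.1  0.7]
 shift now [ 0.0513 -0.5355  0.6484]  shift after turn [ 0.0512 -0.6119 -0.5768] turn [-1.636 -0.     0.   ] rows>= 16.8
```

Call:
carry_out(
  moves=[0.0,-0.03,0.036,0,0,0,0,0.0,-0.03,0.036,0,0,0,0,0.0,-0.03,0.036,0,0,0,0,0.0,-0.03,0.036,0,0,0,0,0.0,-0.03,0.036,0,0,0,0,0.0,-0.03,0.036,0,0,0,0,0.0,-0.03,0.036,0,0,0,0,0.0,-0.03,0.036,0,0,0,0,0.0,-0.03,0.036,0,0,0,0,0.0,-0.03,0.036,0,0,0,0],
  squeeze=60,
)

```text
clock: 1.4
tool_pos: [427.4, 30.1, 231.3]
orientation: [0.356, 1.538, -0.352]
force: [1.2, 0.5, 0.5]
finger_gap: 0.504
```

Run:
```python
from h import *
h=cab(-57,0); go(h[0],h[1],180,-112.7)
c=read_camera('wrist'); save('w1',c)
```

```text
t 1.4 pos [427.4  30.1 231.3] yaw -25.9 gap 42.8 F [1.2 0.5 0.5]
 shift now [ 0.0514 -0.2307  0.2767]  shift after turn [0.0513 0.2636 0.2457] turn [ 1.515  0.    -0.005] rows>= 10.1
```

View pics/w1.png

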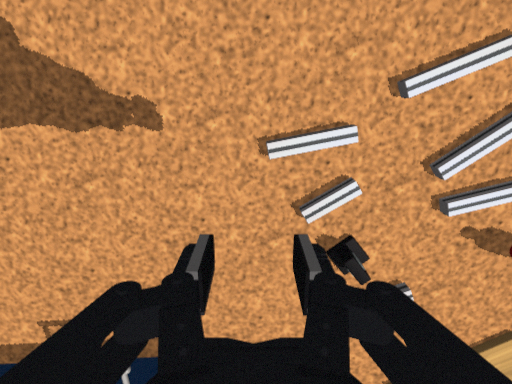

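Wrist view: two bars near (312,142) and (330,200), the lens mount at (347,255), three more bars at right. The drawer front is at lower left.

Call:
carry_out(
  moves=[0.0,-0.033,0.0395,0,0,0,-0.3,0.0,-0.033,0.0395,0,0,0,-0.3,0.0,-0.033,0.0395,0,0,0,-0.3,0.0,-0.033,0.0395,0,0,0,-0.3,0.0,-0.033,0.0395,0,0,0,-0.3,0.0,-0.033,0.0395,0,0,0,-0.3,0.0,-0.033,0.0395,0,0,0,-0.3],
)

```text
clock: 2.15
tool_pos: [567.8, -290.5, 232.6]
orientation: [0.358, 1.534, -0.357]
force: [1.3, 0.3, 0.7]
finger_gap: 0.351
```

Call:
carry_out(
  moves=[0,0,0,0.149,0,0,-0.3,0,0,0,0.149,0,0,-0.3,0,0,0,0.149,0,0,-0.3,0,0,0,0.149,0,0,-0.3,0,0,0,0.149,0,0,-0.3,0,0,0,0.149,0,0,-0.3,0,0,0,0.149,0,0,-0.3,0,0,0,0.149,0,0,-0.3,0,0,0,0.149,0,0,-0.3,0,0,0,0.149,0,0,-0.3],
)

```text
clock: 3.15
tool_pos: [569.6, -297.1, 227.9]
orientation: [1.494, 0.998, -1.488]
force: [0.1, -0.3, 0.3]
finger_gap: 0.348
```

Run:
```python
from h import *
h=cab(-57,0); go(h[0],h[1],120,-112.7)
o,p,R=pose();c=read_camera('wrist'); save('w2',c)
print(proj(c,[[*cab(-57,-60),74],[*cab(-57,60),74],[*cab(-15,0),96]],(p,R)).round())
```

```text
t 3.15 pos [ 569.6 -297.1  227.9] yaw -112.4 gap 29.6 F [ 0.1 -0.3  0.3]
 shift now [ 0.108  0.006 -0.001]  shift after turn [ 0.1079  0.0062 -0.0013] turn [ 0.006 -0.002 -0.002] rows>= 2.2
[[259. 224.]
 [260. 113.]
 [303. 178.]]
```

View pics/w2.png

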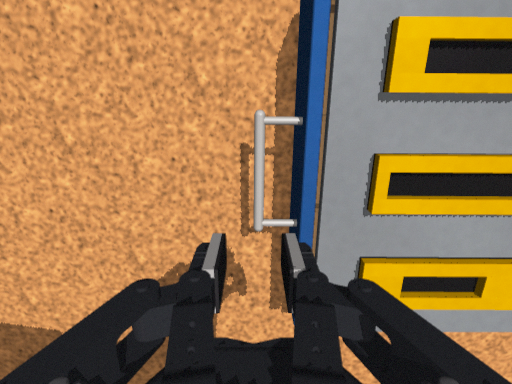

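Handle bar appears at u≈259, v 113–228, matching the prediction to about a pixel; going down on it.

Call:
carry_out(
  moves=[0.03,0.002,0,0,0,0,-0.3,0.03,0.002,0,0,0,0,-0.3,0.03,0.002,0,0,0,0,-0.3,0.03,0,0,0,0,0,-0.3,0.02,0,0,0,0,0,-0.3,0.02,0,0,0,0,0,-0.3,0,0,0,0,0,0,-0.3],
)

```text
clock: 3.9
tool_pos: [576.5, -299.1, 62.6]
orientation: [1.486, 1.003, -1.479]
force: [-0.7, 0.5, -0.4]
finger_gap: 0.344
```

Call:
carry_out(
  moves=[0,0,0,0,0,0,-1,0,0,0,0,0,0,-1,0,0,0,0,0,0,-1,0,0,0,0,0,0,-1,0,0,0,0,0,0,-1],
)

```text
clock: 4.4
tool_pos: [576.4, -299.0, 63.4]
orientation: [1.483, 1.006, -1.477]
force: [1.9, -0.6, -13.6]
finger_gap: 0.098
```

Run:
```python
from h import *
h=cab(-57-166,0); go(h[0],h[1],66,-112.7)
```

```text
t 4.4 pos [ 576.4 -299.    63.4] yaw -111.5 gap 8.3 F [  1.9  -0.6 -13.6]
 shift now [-0.0031 -0.1668 -0.0039]  shift after turn [-0.0026 -0.1668 -0.0004] turn [ 0.021 -0.002 -0.003] rows>= 3.3
```

Call:
carry_out(
  moves=[0,-0.018,0,0,0,0,-1,0,-0.018,0,0,0,0,-1,0,-0.018,0,0,0,0,-1,0,-0.018,0,0,0,0,-1,0,-0.018,0,0,0,0,-1,0,-0.018,0,0,0,0,-1,0,-0.018,0,0,0,0,-1,0,-0.018,0,0,0,0,-1,0,-0.018,0,0,0,0,-1,0,-0.01,0,0,0,0,-1],
)

```text
clock: 5.4
tool_pos: [427.6, -237.9, 67.1]
orientation: [1.497, 0.983, -1.443]
force: [70.4, -23.7, -15.9]
finger_gap: 0.097
```

Run:
```python
from h import *
h=cab(-57-170,0); go(h[0],h[1],66,-112.7)
```

```text
t 5.4 pos [ 427.6 -237.9   67.1] yaw -111.2 gap 8.2 F [ 70.4 -23.7 -15.9]
 shift now [ 0.0007 -0.01   -0.0017]  shift after turn [ 0.0011 -0.01   -0.0014] turn [ 0.026 -0.011 -0.038] rows>= 0.3
```

Call:
carry_out(
  moves=[0,0.003,0,0,0,0,-1,0,0,0,0,0,0,-0.3,0,0,0,0,0,0,-0.3,0,0,0,0,0,0,-0.3,-0.03,0,0,0,0,0,-0.3,-0.04,0,0,0,0,0,-0.3,-0.04,0,0,0,0,0,-0.3,-0.04,0,0,0,0,0,-0.3],
)

```text
clock: 6.2
tool_pos: [423.5, -237.6, 222.5]
orientation: [1.497, 0.982, -1.441]
force: [1.1, 0.2, -0.0]
finger_gap: 0.35
```

Run:
```python
from h import *
o,p,R=pose();c=read_camera('wrist'); save('w3',c)
go(590,200,330,-90)
s=read_camera('side'); save('side3',s)
```

```text
t 6.25 pos [ 424.9 -238.8  228.6] yaw -111.1 gap 29.3 F [-1.   0.7  6.8]
 shift now [-0.0979  0.0005 -0.4696]  shift after turn [-0.1014  0.1651 -0.4388] turn [-0.369  0.001 -0.049] rows>= 9.6
```

View pics/side3.png

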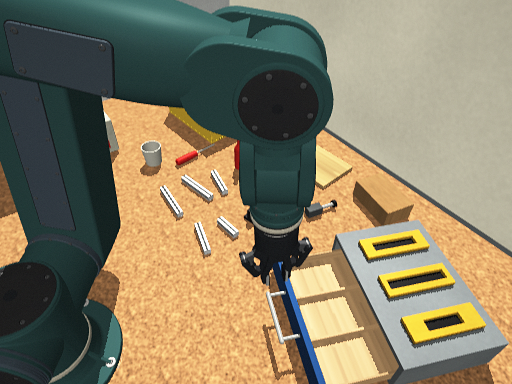

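View pics/w3.png

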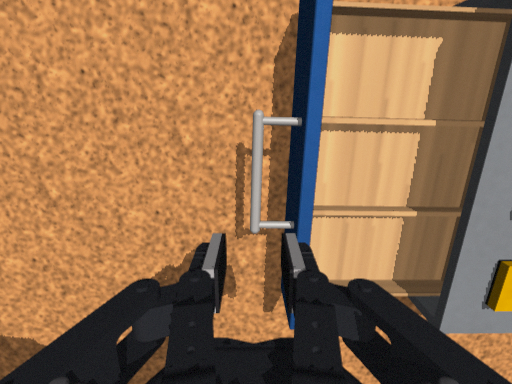

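The drawer is open with its three compartments visible. Now measuring the drawer and moving over the bars for a look.

Run:
```python
from h import *
c=read_camera('wrist');o,p,R=pose()
def cc(u,v,z):
    q=ray(c,[[u,v]],z,(p,R))[0,:2]-O; return (q@XC).round(1),(q@YC).round(1)
print('handle',cc(257,170,74),'front outer top',cc(308,170,96),'inner top',cc(325,60,96),'cab edge',cc(508,100,100),cc(440,325,100),'dividers',cc(375,123,38),cc(365,212,38))
```

```text
handle (np.float64(-209.4), np.float64(2.3)) front outer top (np.float64(-161.8), np.float64(8.4)) inner top (np.float64(-155.1), np.float64(105.8)) cab edge (np.float64(15.0), np.float64(77.3)) (np.float64(7.8), np.float64(-173.2)) dividers (np.float64(-76.2), np.float64(49.7)) (np.float64(-72.2), np.float64(-57.5))
```

Call:
carry_out(
  moves=[-0.01,0,-0.047,0,0,0,1,-0.01,0,-0.047,0,0,0,1,-0.01,0,-0.047,0,0,0,1,-0.01,0,-0.047,0,0,0,1,-0.01,0,-0.047,0,0,0,1,-0.01,0,-0.047,0,0,0,1,-0.01,0,-0.047,0,0,0,1,-0.01,0,-0.04,0,0,0,1,0,0,0,-0.14,0,0,1,0,0,0,-0.14,0,-0.04,1],
)

```text
clock: 7.35
tool_pos: [556.1, 120.4, 301.4]
orientation: [1.271, 1.168, -1.277]
force: [-0.3, -1.3, 0.6]
finger_gap: 1.002
```

```bash
cat > look.py <<'E'
import sys
from h import *
n=sys.argv[1]
o,p,R=pose();c=read_camera('wrist'); save(n,c)
go(p[0],p[1],p[2],-90)
im=c['img'];hsv=cv2.cvtColor(im,cv2.COLOR_RGB2HSV)
m=((hsv[...,1]<60)&(hsv[...,2]>130)).astype(np.uint8)*255
m=cv2.morphologyEx(m,cv2.MORPH_CLOSE,np.ones((7,7)))
cs,_=cv2.findContours(m,cv2.RETR_EXTERNAL,cv2.CHAIN_APPROX_NONE)
for k in cs:
    if cv2.contourArea(k)<150: continue
    P=ray(c,k[:,0],20.,(p,R))[:,:2].astype(np.float32)
    (cx,cy),(a,b),_=rc=cv2.minAreaRect(P)
    B=cv2.boxPoints(rc); e=[B[1]-B[0],B[2]-B[1]]; e=max(e,key=np.linalg.norm)
    print(k[:,0].mean(0).round(),'c',round(float(cx),1),round(float(cy),1),'size',round(max(a,b)),round(min(a,b)),'ang',round(np.degrees(np.arctan2(e[1],e[0]))%180-180,1))
E
python3 look.py w4
```

```text
t 7.4 pos [556.5 120.  300.4] yaw -94.6 gap 85.0 F [-1.5 -0.5 -2.7]
 shift now [-0.001  -0.0004 -0.0003]  shift after turn [-0.001  -0.0003 -0.0004] turn [-0.08   0.001  0.008] rows>= 0.5
[231. 167.] c 519.1 96.9 size 82 21 ang -83.5
[176. 166.] c 436.5 104.8 size 113 20 ang -104.9
[355. 147.] c 702.4 110.7 size 81 20 ang -92.8
[281.  33.] c 602.9 269.0 size 80 20 ang -100.7
[228.  33.] c 535.8 275.6 size 85 21 ang -79.5
[149.  41.] c 430.2 273.6 size 100 21 ang -93.7
```

View pics/w4.png

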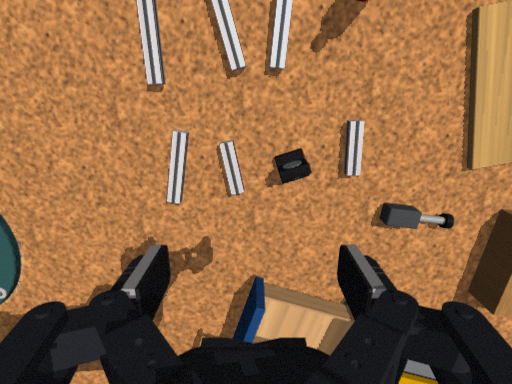

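Six bars clear: 80s at (231,167),(355,147); 110 at (176,166); lens mount (292,165). Top three are cut off by the frame. Picking the first 80.

Run:
```python
from h import *
go(519.1,96.9,60,-83.5)
```

```text
t 7.4 pos [556.5 120.  300.4] yaw -94.6 gap 85.0 F [-1.5 -0.5 -2.7]
 shift now [ 0.2407 -0.0334  0.0258]  shift after turn [ 0.2404 -0.0398  0.0188] turn [-0.193  0.     0.008] rows>= 4.9
```

Call:
carry_out(
  moves=[0,0,0,-0.097,0,0.004,0,0,0,0,-0.097,0,0.004,0,0.034,-0.008,0.004,0,0,0,0,0.04,-0.008,0.004,0,0,0,0,0.04,-0.008,0.004,0,0,0,0,0.04,-0.008,0.004,0,0,0,0,0.04,-0.008,0.003,0,0,0,0,0.04,0,0,0,0,0,0,0,0,0,0,0,0,0],
)

```text
clock: 8.3
tool_pos: [513.8, 93.5, 52.5]
orientation: [1.136, 1.253, -1.141]
force: [-0.1, -0.3, 0.2]
finger_gap: 0.499
```

```bash
python3 look.py w5
python3 - <<'E'
from h import *
go(519.1,96.9,4,-83.5)
E
```

```text
t 8.35 pos [515.1  93.6  55. ] yaw -84.5 gap 42.6 F [-0.3 -0.2  0.4]
 shift now [ 0.0025 -0.0013 -0.    ]  shift after turn [ 0.0025 -0.0013  0.0001] turn [ 0.095  0.002 -0.   ] rows>= 0.6
[264. 210.] c 519.1 97.9 size 83 20 ang -83.0
[139. 188.] c 438.5 104.6 size 112 23 ang -104.8
t 8.35 pos [515.1  93.6  55. ] yaw -84.5 gap 42.6 F [-0.3 -0.2  0.4]
 shift now [ 0.051   0.0042 -0.003 ]  shift after turn [ 0.051   0.0043 -0.0028] turn [-0.018  0.002 -0.   ] rows>= 1.0
```

View pics/w5.png

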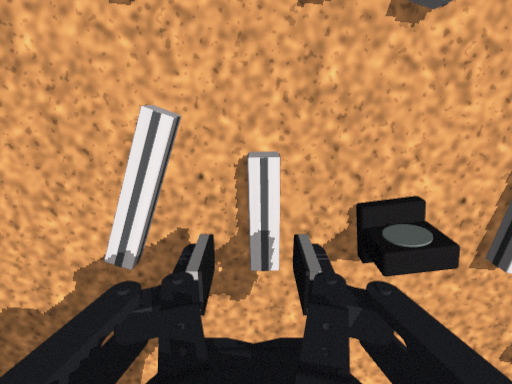

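The bar stands upright at u≈264 between the fingers, neighbours clear of them.

Call:
carry_out(
  moves=[0.02,0.004,-0.003,-0.018,0,0,0,0.02,0,0,0,0,0,0,0.01,0,0,0,0,0,0,0,0,0,0,0,0,0],
)

```text
clock: 8.75
tool_pos: [523.8, 96.9, 10.7]
orientation: [1.131, 1.25, -1.123]
force: [-0.0, -0.0, 0.4]
finger_gap: 0.498
```

Run:
```python
from h import *
go(519.1,97.4,4,-83.5)
```

```text
t 8.75 pos [523.8  96.9  10.7] yaw -83.8 gap 42.4 F [-0.  -0.   0.4]
 shift now [ 0.0066 -0.0047 -0.001 ]  shift after turn [ 0.0067 -0.0046 -0.001 ] turn [-0.005  0.003 -0.01 ] rows>= 0.2
```

Call:
carry_out(
  moves=[0.006,-0.0045,0,0,0.003,-0.01,0,0,0,0,0,0,0,0,0,0,0,0,0,0,-1,0,0,0,0,0,0,-1,0,0,0,0,0,0,-1,0,0,0,0,0,0,-1,0,0,0,0,0,0,-1],
)

```text
clock: 9.45
tool_pos: [521.4, 96.3, 8.7]
orientation: [1.132, 1.255, -1.127]
force: [-0.9, 0.6, -1.1]
finger_gap: 0.211
```

Run:
```python
from h import *
go(519.1,97.4,150,-83.5)
q=cab(-82,-110); go(*q,150,-22.7)
```

```text
t 9.45 pos [521.4  96.3   8.7] yaw -83.8 gap 18.0 F [-0.9  0.6 -1.1]
 shift now [-0.1414 -0.0016 -0.0012]  shift after turn [-0.1413 -0.0022 -0.0013] turn [-0.006  0.    -0.004] rows>= 2.8
t 9.45 pos [521.4  96.3   8.7] yaw -83.8 gap 18.0 F [-0.9  0.6 -1.1]
 shift now [-0.1414 -0.0626  0.4825]  shift after turn [-0.1413 -0.4531  0.1775] turn [-1.067  0.003 -0.004] rows>= 10.1
```

Call:
carry_out(
  moves=[-0.02,0,0,0,0,0,-1,-0.04,0,0,0,0,0,-1,-0.045,0,0,0,0,0,-1,-0.045,0,0,0,0,0,-1,0,-0.005,0.04,0,0,0,-1,0,-0.006,0.048,0,0,0,-1,0,-0.006,0.048,0,0,0,-1,0,-0.006,0.048,0,0,0,-1,0,-0.006,0.048,0,0,0,-1,0,-0.006,0.048,0,0,0,-1],
)

```text
clock: 10.45
tool_pos: [515.8, -190.4, 165.7]
orientation: [1.124, 1.258, -1.119]
force: [1.7, 0.8, 0.1]
finger_gap: 0.212
```

Call:
carry_out(
  moves=[0,-0.006,0.048,0,0,0,-1,0,-0.006,0.04,0,0,0,-1,0,0,0,-0.133,0,0,-1,0,0,0,-0.133,0,0,-1,0,0,0,-0.133,0,0,-1,0,0,0,-0.133,0,0,-1,0,0,0,-0.133,0,0,-1,0,0,0,-0.133,0,0,-1,0,0,0,-0.133,0,0,-1,0,0,0,-0.133,0,0,-1],
)

```text
clock: 11.45
tool_pos: [511.4, -290.2, 163.4]
orientation: [0.282, 1.55, -0.281]
force: [0.1, 0.4, -0.7]
finger_gap: 0.211
```

Run:
```python
from h import *
q=cab(-82,-110); go(*q,150,-22.7)
c=read_camera('wrist');save('w6',c)
```

```text
t 11.45 pos [ 511.4 -290.2  163.4] yaw -20.6 gap 17.9 F [ 0.1  0.4 -0.7]
 shift now [ 0.0134 -0.0939  0.034 ]  shift after turn [ 0.0134 -0.0926  0.0375] turn [ 0.037  0.002 -0.001] rows>= 2.0
```

View pics/w6.png

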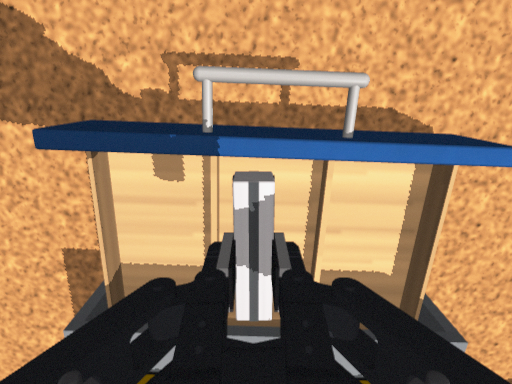

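Wrist view: the bar is held at (253,250), over the middle compartment. Dividers are at u≈212 and 320, handle at v≈76. Measuring the drawer frame from this.

```bash
cat > dr.py <<'E'
from h import *
o,p,R=pose();c=read_camera('wrist')
def w(u,v,z): return ray(c,[[u,v]],z,(p,R))[0,:2]
h1,h2=w(200,73,74),w(362,79,74)
d=(h2-h1)/np.linalg.norm(h2-h1); print('handle',h1.round(1),h2.round(1),'len',np.linalg.norm(h2-h1).round(1),'y axis ang',np.degrees(np.arctan2(d[1],d[0])).round(2),'mid',((h1+h2)/2).round(1))
cc=lambda q:(((q-O)@XC).round(1),((q-O)@YC).round(1))
for n,a in dict(hmid=((200+362)/2,76,74),divL1=(212,240,38),divL0=(210,160,38),divR0=(323,165,38),divR1=(316,240,38),frontL=(36,128,96),frontR=(510,145,96), innerL=(100,150,96),inR=(440,160,96), wallL=(95,160,50),wallR=(450,170,50)).items(): print(n,w(*a).round(1),cc(w(*a)))
E
python3 dr.py
```

```text
handle [ 408.1 -296.1] [ 453.3 -184.5] len 120.4 y axis ang 67.95 mid [ 430.7 -240.3]
hmid [ 430.6 -240.5] (np.float64(-213.3), np.float64(-2.7))
divL1 [ 554.4 -352.6] (np.float64(-55.8), np.float64(-58.4))
divL0 [ 476.7 -322.3] (np.float64(-139.2), np.float64(-60.4))
divR0 [ 517.6 -224.3] (np.float64(-139.3), np.float64(45.8))
divR1 [ 591.  -252.6] (np.float64(-60.6), np.float64(48.0))
frontL [ 404.1 -416.4] (np.float64(-169.8), np.float64(-175.3))
frontR [ 531.9 -102.1] (np.float64(-173.2), np.float64(164.0))
innerL [ 433.5 -381.7] (np.float64(-156.0), np.float64(-131.9))
inR [ 525.7 -151.4] (np.float64(-160.0), np.float64(116.2))
wallL [ 439.6 -416. ] (np.float64(-137.3), np.float64(-161.2))
wallR [ 557.8 -119.6] (np.float64(-142.6), np.float64(157.9))
```

```bash
cat >> h.py <<'E'
OF=O+XC*(-101.3)+YC*(-4); FY=-22.3
_a=np.radians(FY); FX=np.array([np.cos(_a),np.sin(_a)]); FYv=np.array([-FX[1],FX[0]])
def fl(x,y): return OF+FX*x+FYv*y
def tofl(q): q=np.array(q)[:2]-OF; return (q@FX).round(1),(q@FYv).round(1)
E
python3 - <<'E'
from h import *
go(*fl(30,-132),80,FY)
E
```

```text
t 11.55 pos [ 511.4 -290.2  163.4] yaw -20.8 gap 18.0 F [ 1.  -0.4 -0.4]
 shift now [ 0.0834 -0.12    0.0449]  shift after turn [ 0.0834 -0.1187  0.0484] turn [ 0.027  0.002 -0.001] rows>= 3.1
```

Call:
carry_out(
  moves=[0,-0.04,0.015,0.027,0,0,-1,0,-0.04,0.016,0,0,0,-1,0,-0.039,0.016,0,0,0,-1,0.03,0,0,0,0,0,-1,0.03,0,0,0,0,0,-1,0.02,0,0,0,0,0,-1,0,0,0,0,0,0,-1],
)

```text
clock: 12.25
tool_pos: [510.8, -424.1, 81.0]
orientation: [0.331, 1.541, -0.332]
force: [-0.2, 0.3, -0.7]
finger_gap: 0.216
```

Run:
```python
from h import *
go(*fl(30,-132),30,FY)
c=read_camera('wrist');save('w7',c)
```

```text
t 12.25 pos [ 510.8 -424.1   81. ] yaw -24.2 gap 18.4 F [-0.2  0.3 -0.7]
 shift now [ 0.051   0.0053 -0.0023]  shift after turn [ 0.051   0.0053 -0.0019] turn [-0.034  0.004 -0.   ] rows>= 1.0
```

View pics/w7.png

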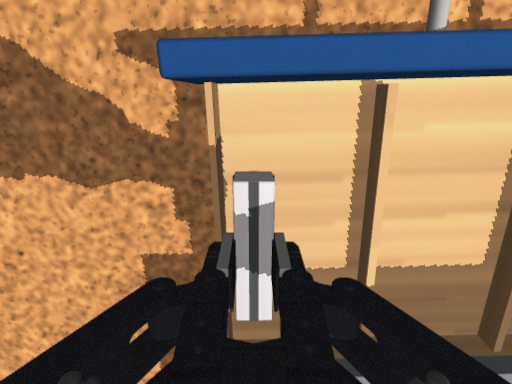

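Run:
```python
from h import *
go(*fl(30,-129),31,FY)
```

```text
t 12.3 pos [ 511.3 -424.4   82.6] yaw -24.2 gap 18.1 F [-0.  -0.2  0. ]
 shift now [ 0.0515  0.0084 -0.003 ]  shift after turn [ 0.0516  0.0085 -0.0025] turn [-0.033  0.006  0.   ] rows>= 1.0
```

Call:
carry_out(
  moves=[0,0.008,-0.003,-0.033,0.006,0,-1,0.025,0,0,0,0,0,-1,0.015,0,0,0,0,0,-1,0,0,0,0,0,0,-1],
)

```text
clock: 12.7
tool_pos: [514.3, -415.5, 47.5]
orientation: [0.301, 1.544, -0.307]
force: [0.3, -0.1, -1.4]
finger_gap: 0.215
```

Run:
```python
from h import *
go(*fl(30,-129),30.5,FY)
```

```text
t 12.7 pos [ 514.3 -415.5   47.5] yaw -22.2 gap 18.3 F [ 0.3 -0.1 -1.4]
 shift now [ 0.0169 -0.0009 -0.0019]  shift after turn [ 0.017  -0.0009 -0.0019] turn [0.002 0.006 0.003] rows>= 0.3
```

Call:
carry_out(
  moves=[0.01,-0.001,-0.002,0,0.006,0.003,-1,0.006,0,0,0,0,0,-1,0,0,0,0,0,0,-1,0,0,0,0,0,0,-0.34,0,0,0,0,0,0,-0.34,0,0,0,0,0,0,-0.34],
)

```text
clock: 13.3
tool_pos: [513.7, -416.3, 34.9]
orientation: [0.301, 1.546, -0.305]
force: [0.5, 0.8, -0.3]
finger_gap: 0.332
```

Run:
```python
from h import *
go(*fl(30,-129),180,FY)
```

```text
t 13.3 pos [ 513.7 -416.3   34.9] yaw -22.2 gap 28.2 F [ 0.5  0.8 -0.3]
 shift now [-0.1451 -0.0002 -0.0011]  shift after turn [-1.451e-01  1.000e-04 -1.700e-03] turn [0.003 0.004 0.002] rows>= 2.9
```

Call:
carry_out(
  moves=[-0.02,0,0,0,0,0,-0.34,-0.045,0,0,0,0,0,-0.34,-0.045,0,0,0,0,0,-0.2,-0.045,0,0,0,0,0,0,-0.045,0,0,0,0,0,0,0,0,0,0,0,0,0],
)

```text
clock: 13.9
tool_pos: [512.1, -414.9, 243.0]
orientation: [0.302, 1.547, -0.305]
force: [0.2, 1.3, -1.6]
finger_gap: 0.498
```

Run:
```python
from h import *
o,p,R=pose()
c=read_camera('wrist');save('w8',c)
go(702.4,110.7,230,-92.8)
```

```text
t 13.95 pos [ 511.7 -414.6  240.2] yaw -22.2 gap 42.7 F [ 0.5 -0.   0.1]
 shift now [ 0.0102  0.5584 -0.0217]  shift after turn [ 0.0102  0.1648 -0.534 ] turn [1.233 0.    0.   ] rows>= 11.2
```

View pics/w8.png

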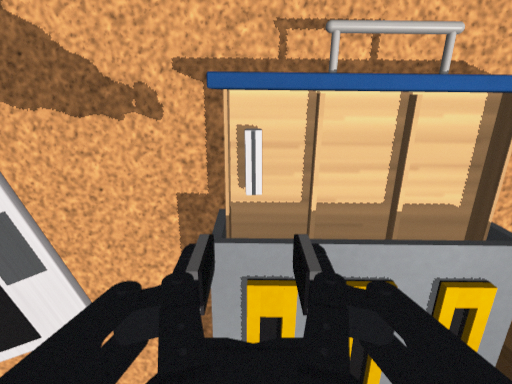

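First bar flat at (254,162) in the left (80) compartment. On to the second 80.

Call:
carry_out(
  moves=[0,0.046,-0.002,0,0,0,0,0,0.047,-0.002,0,0,0,0,0,0.047,-0.002,0,0,0,0,0,0.047,-0.002,0,0,0,0,0,0.047,-0.002,0,0,0,0,0,0.047,-0.002,0,0,0,0,0,0.047,-0.002,0,0,0,0,0,0.047,-0.002,0,0,0,0,0,0.047,-0.002,0,0,0,0,0,0.047,-0.002,0,0,0,0],
)

```text
clock: 14.95
tool_pos: [672.1, 38.5, 230.5]
orientation: [0.312, 1.559, -0.311]
force: [1.1, -0.3, 0.0]
finger_gap: 0.503
```

Call:
carry_out(
  moves=[0,0.047,-0.002,0,0,0,0,0,0,0,0.137,0,0,0,0,0,0,0.137,0,0,0,0,0,0,0.137,0,0,0,0,0,0,0.137,0,0,0,0,0,0,0.137,0,0,0,0,0,0,0.137,0,0,0,0,0,0,0.137,0,0,0,0,0,0,0.137,0,0,0,0,0,0,0.137,0,0,0],
)

```text
clock: 15.95
tool_pos: [686.4, 92.9, 216.7]
orientation: [1.269, 1.184, -1.301]
force: [-0.4, -0.1, 0.1]
finger_gap: 0.502
```

```bash
python3 look.py w9
python3 - <<'E'
from h import *
go(702.4,110.7,60,-92.8)
E
```

```text
t 16.0 pos [686.3  92.9 216.6] yaw -96.1 gap 42.6 F [ 1.2  0.2 -0.8]
 shift now [-0.0001  0.     -0.    ]  shift after turn [-0.0001  0.0001 -0.    ] turn [-0.107 -0.002  0.029] rows>= 0.7
[374. 234.] c 824.0 -11.4 size 40 11 ang -12.1
[ 56. 168.] c 437.8 105.8 size 115 28 ang -109.5
[271. 146.] c 702.5 110.4 size 81 20 ang -92.9
[162.  22.] c 599.5 251.2 size 43 20 ang -100.6
[107.  23.] c 542.5 257.5 size 50 27 ang -79.9
[ 7. 37.] c 428.1 256.9 size 66 23 ang -94.1
t 16.0 pos [686.3  92.9 216.6] yaw -96.1 gap 42.6 F [ 1.2  0.2 -0.8]
 shift now [ 0.1562  0.0186 -0.0194]  shift after turn [ 0.1566  0.0152 -0.0186] turn [-0.058 -0.001  0.029] rows>= 3.2
```

View pics/w9.png

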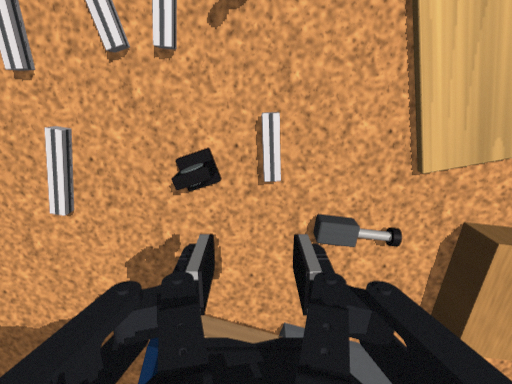

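Bar at (271,146) agrees with the first measurement; the clamp (335,230) is clear of the grasp.

Call:
carry_out(
  moves=[0,0.015,-0.019,-0.058,0,0.029,0,0.04,0,0,0,0,0,0,0.045,0,0,0,0,0,0,0.04,0,0,0,0,0,0,0.025,0,0,0,0,0,0,0,0,0,0,0,0,0],
)

```text
clock: 16.6
tool_pos: [706.4, 114.7, 58.3]
orientation: [1.225, 1.198, -1.216]
force: [-0.5, -0.4, -0.3]
finger_gap: 0.5
```

Run:
```python
from h import *
go(702.5,110.5,5,-92.8)
```

```text
t 16.6 pos [706.4 114.7  58.3] yaw -90.9 gap 42.5 F [-0.5 -0.4 -0.3]
 shift now [ 0.0532 -0.0041  0.0044]  shift after turn [ 0.0533 -0.0037  0.0044] turn [ 0.032 -0.002 -0.006] rows>= 1.1
```

Call:
carry_out(
  moves=[0,-0.0037,0.0044,0.032,0,-0.006,0,0.025,0,0,0,0,0,0,0.015,0,0,0,0,0,0,0,0,0,0,0,0,0],
)

```text
clock: 17.0
tool_pos: [705.3, 111.1, 22.4]
orientation: [1.247, 1.185, -1.237]
force: [-0.7, -0.1, -0.1]
finger_gap: 0.502
```

Run:
```python
from h import *
go(702.5,110.5,5,-92.8)
```

```text
t 17.0 pos [705.3 111.1  22.4] yaw -92.6 gap 42.7 F [-0.7 -0.1 -0.1]
 shift now [ 0.0174 -0.0029  0.0008]  shift after turn [ 0.0174 -0.0028  0.0007] turn [ 0.004 -0.002 -0.005] rows>= 0.4
```

Descend, close, and lift in one go.

Call:
carry_out(
  moves=[0.01,-0.0028,0,0.004,0,-0.005,0,0.009,0,0,0,0,0,0,0,0,0,0,0,0,0,0,0,0,0,0,0,-1,0,0,0,0,0,0,-1,0,0,0,0,0,0,-1,0,0,0,0,0,0,-1,0,0,0,0,0,0,-1],
)

```text
clock: 17.8
tool_pos: [705.2, 111.3, 7.8]
orientation: [1.251, 1.182, -1.239]
force: [1.1, -0.8, -0.4]
finger_gap: 0.211
```

Run:
```python
from h import *
go(*fl(30,-87),180,-92.8)
go(*fl(30,-87),180,FY)
```

```text
t 17.8 pos [705.2 111.3   7.8] yaw -92.8 gap 17.9 F [ 1.1 -0.8 -0.4]
 shift now [-0.1747 -0.1517  0.4957]  shift after turn [-0.1722 -0.153   0.4962] turn [-0.    -0.003 -0.007] rows>= 10.9
t 17.8 pos [705.2 111.3   7.8] yaw -92.8 gap 17.9 F [ 1.1 -0.8 -0.4]
 shift now [-0.1747 -0.1517  0.4957]  shift after turn [-0.1722 -0.5188  0.0214] turn [-1.231  0.002 -0.008] rows>= 10.9
```

Call:
carry_out(
  moves=[-0.02,0,0,0,0,0,-1,-0.045,0,0,0,0,-0.007,-1,-0.045,0,0,0,0,0,-1,-0.045,0,0,0,0,0,-1,-0.01,-0.0139,0.045,0,0,0,-1,0,-0.0139,0.045,0,0,0,-1,0,-0.0139,0.045,0,0,0,-1,0,-0.0139,0.045,0,0,0,-1,0,-0.0139,0.045,0,0,0,-1,0,-0.0139,0.045,0,0,0,-1],
)

```text
clock: 18.8
tool_pos: [607.1, -158.3, 179.0]
orientation: [1.241, 1.19, -1.236]
force: [1.1, -0.5, -0.1]
finger_gap: 0.219
```

Call:
carry_out(
  moves=[0,-0.0139,0.045,0,0,0,-1,0,-0.0139,0.045,0,0,0,-1,0,-0.0139,0.045,0,0,0,-1,0,-0.0139,0.045,-0.1,0,0,-1,0,0,0,-0.14,0,0,-1,0,0,0,-0.14,0,0,-1,0,0,0,-0.14,0,0,-1,0,0,0,-0.14,0,0,-1,0,0,0,-0.14,0,0,-1,0,0,0,-0.14,0,0,-1],
)

```text
clock: 19.8
tool_pos: [536.6, -350.4, 178.8]
orientation: [0.506, 1.509, -0.504]
force: [0.7, -0.2, -0.6]
finger_gap: 0.214
```

Run:
```python
from h import *
go(*fl(30,-87),80,FY)
```

```text
t 19.8 pos [ 536.6 -350.4  178.8] yaw -37.0 gap 18.2 F [ 0.7 -0.2 -0.6]
 shift now [ 0.0988 -0.0264  0.0089]  shift after turn [ 0.0988 -0.0276  0.0022] turn [-0.257  0.002 -0.002] rows>= 2.1
```

Call:
carry_out(
  moves=[0,0,0,-0.129,0,0,-1,0,0,0,-0.129,0,0,-1,0,-0.0276,0.002,0,0,0,-1,0.035,0,0,0,0,0,-1,0.035,0,0,0,0,0,-1,0.02,0,0,0,0,0,-1,0,0,0,0,0,0,-1],
)

```text
clock: 20.5
tool_pos: [528.7, -378.2, 87.2]
orientation: [0.29, 1.546, -0.291]
force: [-0.1, 1.2, -0.7]
finger_gap: 0.214
```

Run:
```python
from h import *
go(*fl(30,-87),29.5,FY)
c=read_camera('wrist');save('w10',c)
```

```text
t 20.5 pos [ 528.7 -378.2   87.2] yaw -21.2 gap 18.2 F [-0.1  1.2 -0.7]
 shift now [ 0.0577  0.0011 -0.0013]  shift after turn [ 0.0577  0.0011 -0.001 ] turn [ 0.019  0.005 -0.   ] rows>= 1.2
```

View pics/w10.png

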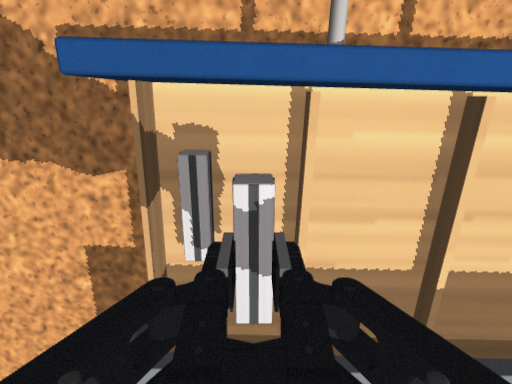

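Run:
```python
from h import *
o,p,R=pose();c=read_camera('wrist')
f=lambda u,v,z:tofl(ray(c,[[u,v]],z,(p,R))[0])
print('bar a right edge',f(210,160,40),f(213,255,40),'left',f(181,160,40),'div top left/right',f(303,160,38),f(307,120,38),f(300,200,38),'wall inner',f(150,90,50),f(155,200,50),'div2',f(462,160,38),f(470,100,38),'tcp',tofl(p))
```

```text
bar a right edge (np.float64(-6.0), np.float64(-119.6)) (np.float64(66.1), np.float64(-119.4)) left (np.float64(-5.7), np.float64(-138.9)) div top left/right (np.float64(-6.7), np.float64(-57.2)) (np.float64(-33.1), np.float64(-56.5)) (np.float64(22.0), np.float64(-57.3)) wall inner (np.float64(-49.5), np.float64(-152.1)) (np.float64(19.4), np.float64(-155.2)) div2 (np.float64(-8.7), np.float64(49.9)) (np.float64(-47.3), np.float64(45.5)) tcp (np.float64(31.6), np.float64(-88.3))
```

Call:
carry_out(
  moves=[0.03,0.001,-0.001,0.019,0.005,0,-1,0.02,0,0,0,0,0,-1,0,0,0,0,0,0,-1],
)

```text
clock: 20.9
tool_pos: [532.0, -380.0, 44.3]
orientation: [0.301, 1.539, -0.31]
force: [0.1, -1.2, -0.5]
finger_gap: 0.216
```

Run:
```python
from h import *
go(*fl(30,-87),29,FY)
```

```text
t 20.9 pos [ 532.  -380.    44.3] yaw -22.3 gap 18.3 F [ 0.1 -1.2 -0.5]
 shift now [ 0.0152  0.0015 -0.005 ]  shift after turn [ 0.0153  0.0015 -0.0048] turn [-0.001  0.011  0.004] rows>= 0.3
```

Call:
carry_out(
  moves=[0.01,0.0015,-0.004,0,0.011,0.004,-1,0.007,0,0,0,0,0,-1,0,0,0,0,0,0,-1,0,0,0,0,0,0,-0.36,0,0,0,0,0,0,-0.36,0,0,0,0,0,0,-0.36],
)

```text
clock: 21.5
tool_pos: [531.0, -378.8, 31.8]
orientation: [0.303, 1.544, -0.307]
force: [0.1, 0.4, 0.1]
finger_gap: 0.32
```

Call:
carry_out(
  moves=[-0.02,0,0,0,0,0,-0.36,-0.045,0,0,0,0,0,-0.36,-0.045,0,0,0,0,0,-0.2,-0.045,0,0,0,0,0,0,-0.045,0,0,0,0,0,0,0,0,0,0,0,0,0],
)

```text
clock: 22.1
tool_pos: [529.2, -377.3, 240.2]
orientation: [0.304, 1.545, -0.307]
force: [0.5, -0.4, -0.6]
finger_gap: 0.498
```

Run:
```python
from h import *
c=read_camera('wrist');save('w11',c)
go(436.5,104.8,230,-104.9)
```

```text
t 22.15 pos [ 528.8 -376.9  237.4] yaw -22.3 gap 42.6 F [-0.3  0.1  0.2]
 shift now [ 0.0068  0.4106 -0.2683]  shift after turn [ 0.0074 -0.213  -0.4418] turn [ 1.441e+00  2.000e-03 -1.000e-03] rows>= 9.8
```

View pics/w11.png

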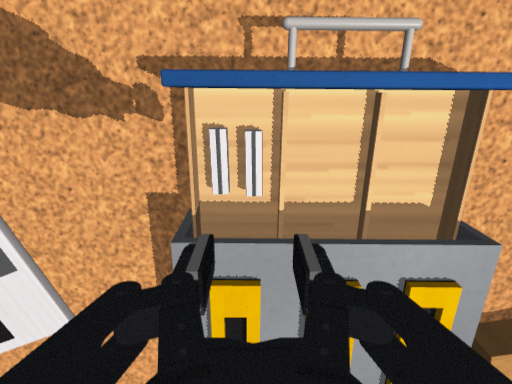

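Both 80s lie side by side at (219,160), (254,162). Next the near 110.

Call:
carry_out(
  moves=[0,0.041,-0.0268,0,0,0,0,0,0.041,-0.0268,0,0,0,0,0,0.041,-0.0268,0,0,0,0,0,0.041,-0.0268,0,0,0,0,0,0.041,-0.0268,0,0,0,0,0,0.041,-0.0268,0,0,0,0,0,0.041,-0.0268,0,0,0,0,0,0.041,-0.0268,0,0,0,0,0,0.041,-0.0268,0,0,0,0,0,0.041,-0.0268,0,0,0,0],
)

```text
clock: 23.15
tool_pos: [430.9, 110.0, 228.1]
orientation: [0.314, 1.556, -0.312]
force: [0.3, 0.6, -0.1]
finger_gap: 0.497
```

Call:
carry_out(
  moves=[0,0,0,0.145,0,0,0,0,0,0,0.145,0,0,0,0,0,0,0.145,0,0,0,0,0,0,0.145,0,0,0,0,0,0,0.145,0,0,0,0,0,0,0.145,0,0,0,0,0,0,0.145,0,0,0,0,0,0,0.145,0,0,0,0,0,0,0.145,0,0,0,0,0,0,0.145,0,0,0],
)

```text
clock: 24.15
tool_pos: [423.0, 116.9, 219.9]
orientation: [1.428, 1.057, -1.455]
force: [-0.3, -0.1, -0.7]
finger_gap: 0.502
```

```bash
python3 look.py w12
python3 - <<'E'
from h import *
go(436.5,104.8,60,-104.9)
E
```

```text
t 24.2 pos [422.9 116.9 219.8] yaw -108.7 gap 42.5 F [ 0.   0.  -0.6]
 shift now [-0.0001  0.     -0.    ]  shift after turn [-0.0001  0.0001 -0.    ] turn [-0.326  0.001  0.021] rows>= 2.2
[ 21. 320.] c 19.2 -4.3 size 92 27 ang -74.5
[271. 166.] c 436.5 104.3 size 111 20 ang -105.3
[328.  10.] c 541.7 247.3 size 27 20 ang -79.8
[221.  33.] c 429.5 259.1 size 70 21 ang -93.8
t 24.2 pos [422.9 116.9 219.8] yaw -108.7 gap 42.5 F [ 0.   0.  -0.6]
 shift now [0.1595 0.02   0.0064]  shift after turn [0.1598 0.0162 0.0082] turn [-0.066  0.004  0.02 ] rows>= 3.2
```

View pics/w12.png

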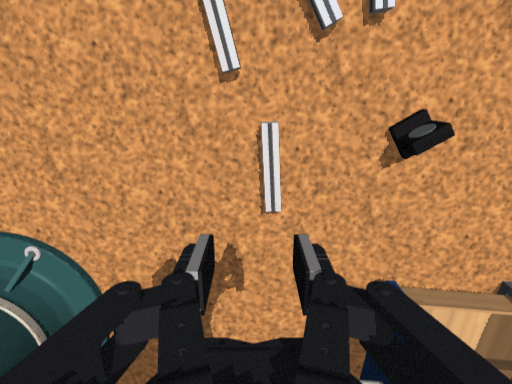

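The 110 bar at (271,166) is unmoved and unobstructed.

Call:
carry_out(
  moves=[0,0.016,0.008,-0.06,0.004,0.02,0,0.04,0,0,0,0,0,0,0.045,0,0,0,0,0,0,0.045,0,0,0,0,0,0,0.03,0,0,0,0,0,0,0.015,0,0,0,0,0,0,0,0,0,0,0,0,0],
)

```text
clock: 24.9
tool_pos: [433.1, 103.5, 35.8]
orientation: [1.384, 1.086, -1.387]
force: [1.6, 0.4, 0.3]
finger_gap: 0.499
```

Run:
```python
from h import *
go(436.5,104.6,6,-105)
```

```text
t 24.9 pos [433.1 103.5  35.8] yaw -103.9 gap 42.4 F [1.6 0.4 0.3]
 shift now [ 0.0298  0.0031 -0.0019]  shift after turn [ 0.0298  0.003  -0.002 ] turn [0.02  0.    0.001] rows>= 0.6
```

Call:
carry_out(
  moves=[0.015,0.003,-0.002,0.02,0,0,0,0.012,0,0,0,0,0,0,0.002,0,0,0,0,0,0,0,0,0,0,0,0,0,0,0,0,0,0,0,-1,0,0,0,0,0,0,-1,0,0,0,0,0,0,-1,0,0,0,0,0,0,-1,0,0,0,0,0,0,-1],
)

```text
clock: 25.8
tool_pos: [437.9, 104.8, 10.4]
orientation: [1.395, 1.077, -1.391]
force: [-0.3, 0.2, -1.4]
finger_gap: 0.213
```

Run:
```python
from h import *
go(*fl(32,132),180,FY);go(*fl(32,132),180,-104)
```

```text
t 25.8 pos [437.9 104.8  10.4] yaw -104.5 gap 18.1 F [-0.3  0.2 -1.4]
 shift now [-0.1692  0.2401  0.2268]  shift after turn [-0.1696 -0.1923  0.2682] turn [-1.435e+00  1.000e-03 -2.000e-03] rows>= 9.6
t 25.8 pos [437.9 104.8  10.4] yaw -104.5 gap 18.1 F [-0.3  0.2 -1.4]
 shift now [-0.1692  0.2401  0.2268]  shift after turn [-0.1696  0.2377  0.229 ] turn [-0.009 -0.001 -0.002] rows>= 7.4
```

Call:
carry_out(
  moves=[-0.02,0,0,0,0,0,-1,-0.045,0,0,0,0,0,-1,-0.045,0,0,0,0,0,-1,-0.045,0,0,0,0,0,-1,-0.01,0.03,0.029,0,0,0,-1,0,0.03,0.029,0,0,0,-1,0,0.03,0.029,0,0,0,-1,0,0.03,0.029,0,0,0,-1,0,0.03,0.029,0,0,0,-1,0,0.03,0.029,0,0,0,-1],
)

```text
clock: 26.8
tool_pos: [569.8, -112.8, 184.3]
orientation: [1.389, 1.081, -1.385]
force: [1.6, 0.1, -0.3]
finger_gap: 0.212
```

Call:
carry_out(
  moves=[0,0.03,0.028,-0.13,0,0,-1,0,0,0,-0.145,0,0,-1,0,0,0,-0.145,0,0,-1,0,0,0,-0.145,0,0,-1,0,0,0,-0.145,0,0,-1,0,0,0,-0.145,0,0,-1,0,0,0,-0.145,0,0,-1,0,0,0,-0.145,0,0,-1,0,0,0,-0.145,0,0,-1,0,0,0,-0.145,0,0,-1],
)

```text
clock: 27.8
tool_pos: [594.0, -155.0, 180.7]
orientation: [0.266, 1.556, -0.265]
force: [1.0, 0.1, -1.2]
finger_gap: 0.213
```

Run:
```python
from h import *
go(*fl(32,129),80,FY)
c=read_camera('wrist');save('w13',c)
```

```text
t 27.8 pos [ 594.  -155.   180.7] yaw -19.4 gap 18.1 F [ 1.   0.1 -1.2]
 shift now [ 0.1007 -0.0155  0.0246]  shift after turn [ 0.1007 -0.0142  0.0253] turn [ 0.051 -0.001 -0.   ] rows>= 2.1
```

View pics/w13.png

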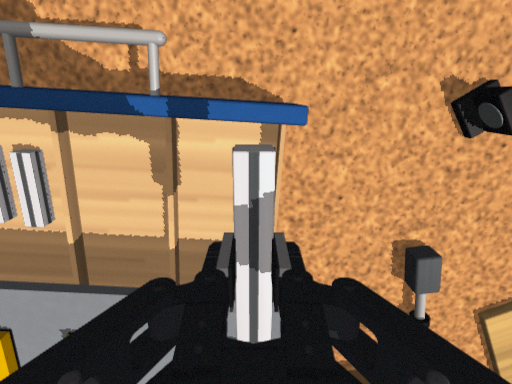

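Call:
carry_out(
  moves=[0,-0.0142,0.025,0.051,0,0,-1,0.03,0,0,0,0,0,-1,0.035,0,0,0,0,0,-1,0.02,0,0,0,0,0,-1,0,0,0,0,0,0,-1],
)

```text
clock: 28.35
tool_pos: [614.3, -177.4, 93.7]
orientation: [0.31, 1.548, -0.31]
force: [-0.7, 0.4, -0.2]
finger_gap: 0.21
```

Run:
```python
from h import *
go(*fl(32,129),32,FY)
c=read_camera('wrist');save('w14',c)
```

```text
t 28.35 pos [ 614.3 -177.4   93.7] yaw -22.6 gap 17.8 F [-0.7  0.4 -0.2]
 shift now [ 0.0617 -0.0012 -0.0021]  shift after turn [ 0.0617 -0.0011 -0.0021] turn [-0.006  0.001 -0.   ] rows>= 1.2
```

View pics/w14.png

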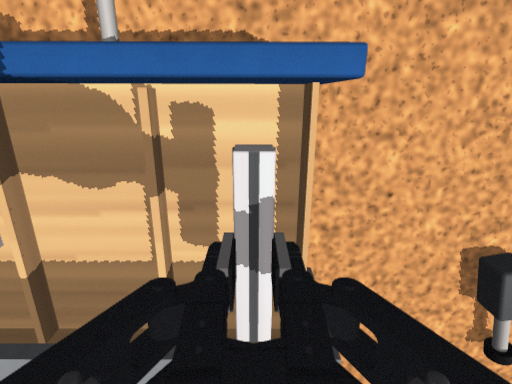

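Run:
```python
from h import *
o,p,R=pose();c=read_camera('wrist')
f=lambda u,v,z:tofl(ray(c,[[u,v]],z,(p,R))[0])
print('wall top inner/outer',f(312,90,50),f(319,90,50),f(302,200,50),'div',f(137,90,38),f(148,90,38),f(151,200,38),f(162,200,38),'front bar y',f(365,45,96))
```

```text
wall top inner/outer (np.float64(-47.6), np.float64(164.7)) (np.float64(-47.6), np.float64(168.9)) (np.float64(23.6), np.float64(161.8)) div (np.float64(-48.4), np.float64(53.6)) (np.float64(-48.4), np.float64(60.7)) (np.float64(27.4), np.float64(54.0)) (np.float64(27.4), np.float64(62.0)) front bar y (np.float64(-65.7), np.float64(178.1))
```

Call:
carry_out(
  moves=[0.03,-0.001,-0.002,-0.006,0,0,-1,0.02,0,0,0,0,0,-1,0,0,0,0,0,0,-1],
)

```text
clock: 28.75
tool_pos: [616.4, -179.3, 50.5]
orientation: [0.304, 1.537, -0.308]
force: [-0.2, 0.1, -0.3]
finger_gap: 0.214
```

Run:
```python
from h import *
go(*fl(32,130),31.5,FY)
```

```text
t 28.75 pos [ 616.4 -179.3   50.5] yaw -22.4 gap 18.2 F [-0.2  0.1 -0.3]
 shift now [ 0.019   0.0008 -0.0049]  shift after turn [ 0.019   0.0008 -0.0047] turn [-0.002  0.012 -0.   ] rows>= 0.4
```

Call:
carry_out(
  moves=[0.012,0.001,-0.004,0,0.012,0,-1,0.008,0,0,0,0,0,-1,0.002,0,0,0,0,0,-1,0,0,0,0,0,0,-1,0,0,0,0,0,0,-0.36,0,0,0,0,0,0,-0.36,0,0,0,0,0,0,-0.36],
)

```text
clock: 29.45
tool_pos: [615.8, -177.7, 32.5]
orientation: [0.306, 1.543, -0.308]
force: [-0.1, -0.3, 0.3]
finger_gap: 0.32
```

Call:
carry_out(
  moves=[-0.02,0,0,0,0,0,-0.36,-0.045,0,0,0,0,0,-0.36,-0.045,0,0,0,0,0,-0.2,-0.045,0,0,0,0,0,0,-0.045,0,0,0,0,0,0,0,0,0,0,0,0,0],
)

```text
clock: 30.05
tool_pos: [613.5, -176.8, 240.6]
orientation: [0.307, 1.544, -0.308]
force: [0.8, 0.5, -0.5]
finger_gap: 0.5
```

Run:
```python
from h import *
c=read_camera('wrist');save('w15',c)
go(607,250,280,-90)
```

```text
t 30.1 pos [ 613.  -176.7  237.9] yaw -22.5 gap 42.8 F [ 0.2  0.1 -0.6]
 shift now [-0.0423  0.392  -0.1685]  shift after turn [-0.0421 -0.006  -0.4267] turn [ 1.179e+00  1.000e-03 -1.000e-03] rows>= 8.6
```

View pics/w15.png

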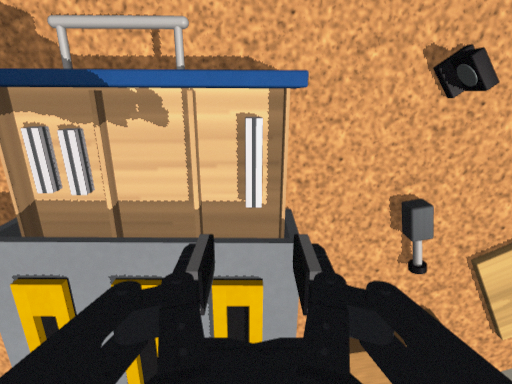

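The 110 lies flat in the right compartment (254,162). Now a look over the remaining three.

Call:
carry_out(
  moves=[-0.005,0.042,-0.021,0,0,0,0,-0.005,0.042,-0.021,0,0,0,0,-0.005,0.042,-0.021,0,0,0,0,-0.005,0.042,-0.021,0,0,0,0,-0.005,0.042,-0.021,0,0,0,0,-0.005,0.042,-0.021,0,0,0,0,-0.005,0.042,-0.021,0,0,0,0,-0.005,0.042,-0.021,0,0,0,0,-0.005,0.042,-0.021,0,0,0,0],
)

```text
clock: 31.0
tool_pos: [580.4, 254.5, 275.3]
orientation: [0.313, 1.556, -0.318]
force: [0.3, 0.9, 0.1]
finger_gap: 0.503
```

Call:
carry_out(
  moves=[0,0,0,0.147,0,0,0,0,0,0,0.147,0,0,0,0,0,0,0.147,0,0,0,0,0,0,0.147,0,0,0,0,0,0,0.147,0,0,0,0,0,0,0.147,0,0,0,0,0,0,0.147,0,0,0,0,0,0,0.147,0,0,0,0,0,0,0,0,0,0],
)

```text
clock: 31.9
tool_pos: [576.2, 261.7, 265.0]
orientation: [1.217, 1.208, -1.25]
force: [-0.5, -0.5, -0.2]
finger_gap: 0.501
```

```bash
python3 look.py w16
```

```text
t 31.95 pos [576.2 261.7 265. ] yaw -91.4 gap 42.3 F [-0.3  0.  -1.4]
 shift now [-0.0001  0.      0.    ]  shift after turn [-0.  0.  0.] turn [-0.025  0.005  0.022] rows>= 0.2
[280. 136.] c 605.5 283.7 size 110 20 ang -100.5
[150. 130.] c 434.3 293.6 size 140 26 ang -93.5
[222. 122.] c 530.6 302.3 size 140 21 ang -79.0
```

View pics/w16.png

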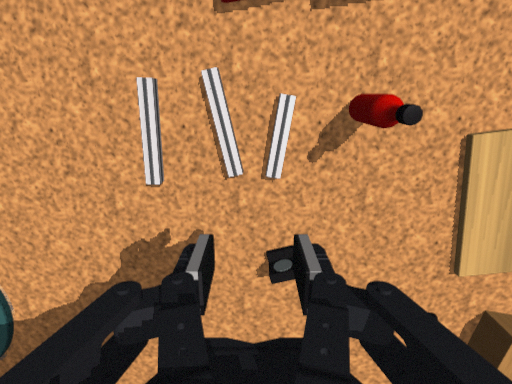

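Three bars left: (150,130) and (222,122) are 140s, (280,136) is the 110; the bottle leans away at (375,110). Picking the 110.

Run:
```python
from h import *
o,p,R=pose();c=read_camera('wrist')
print('bottle base left',ray(c,[[350,108],[375,100]],0,(p,R)).round())
go(605.5,283.7,60,-100.5)
```

```text
bottle base left [[700. 318.   0.]
 [732. 328.   0.]]
t 32.0 pos [576.2 261.7 265.2] yaw -91.3 gap 42.4 F [ 0.5  0.9 -0.5]
 shift now [ 0.2044  0.0333 -0.0236]  shift after turn [ 0.2052  0.0248 -0.0269] turn [0.16  0.007 0.022] rows>= 4.2
```

Bottle's left edge is ~95 mm away; safe.

Call:
carry_out(
  moves=[0,0,0,0.08,0.004,0.011,0,0,0,0,0.08,0.003,0.011,0,0,0.0248,-0.027,0,0,0,0,0.04,0,0,0,0,0,0,0.045,0,0,0,0,0,0,0.045,0,0,0,0,0,0,0.045,0,0,0,0,0,0,0.03,0,0,0,0,0,0,0.015,0,0,0,0,0,0,0,0,0,0,0,0,0],
)

```text
clock: 33.0
tool_pos: [610.5, 286.0, 38.1]
orientation: [1.322, 1.133, -1.308]
force: [-0.3, -0.3, 0.4]
finger_gap: 0.504
```

Run:
```python
from h import *
go(605.5,283.7,6,-100.5)
```

```text
t 33.0 pos [610.5 286.   38.1] yaw -98.3 gap 42.8 F [-0.3 -0.3  0.4]
 shift now [ 0.0321 -0.0049  0.0031]  shift after turn [ 0.0321 -0.0045  0.0032] turn [ 0.038 -0.004 -0.008] rows>= 0.7
```

Call:
carry_out(
  moves=[0.015,-0.0045,0.003,0.038,-0.004,-0.008,0,0.012,0,0,0,0,0,0,0.003,0,0,0,0,0,0,0,0,0,0,0,0,0,0,0,0,0,0,0,-1,0,0,0,0,0,0,-1,0,0,0,0,0,0,-1,0,0,0,0,0,0,-1,0,0,0,0,0,0,-1],
)

```text
clock: 33.9
tool_pos: [608.7, 284.8, 12.3]
orientation: [1.34, 1.12, -1.329]
force: [0.1, -0.3, 1.0]
finger_gap: 0.211
```

Run:
```python
from h import *
go(*fl(32,87),190,FY);go(*fl(32,87),190,-100.5)
```

```text
t 33.9 pos [608.7 284.8  12.3] yaw -99.9 gap 18.0 F [ 0.1 -0.3  1. ]
 shift now [-0.179   0.0747  0.4954]  shift after turn [-0.1777 -0.4686  0.1785] turn [-1.354e+00  1.000e-03 -7.000e-03] rows>= 10.6
t 33.9 pos [608.7 284.8  12.3] yaw -99.9 gap 18.0 F [ 0.1 -0.3  1. ]
 shift now [-0.179   0.0747  0.4954]  shift after turn [-0.1777  0.0789  0.4953] turn [ 0.011 -0.004 -0.006] rows>= 10.6
```

Call:
carry_out(
  moves=[-0.02,0,0,0,0,0,-1,-0.045,0,0,0,0,0,-1,-0.045,0,0,0,0,0,-1,-0.045,0,0,0,0,0,-1,-0.01,0.007,0.045,0,0,0,-1,0,0.007,0.045,0,0,0,-1,0,0.007,0.045,0,0,0,-1,0,0.007,0.045,0,0,0,-1,0,0.007,0.045,0,0,0,-1,0,0.007,0.045,0,0,0,-1],
)

```text
clock: 34.9
tool_pos: [602.7, 7.2, 183.8]
orientation: [1.334, 1.124, -1.321]
force: [0.7, 0.4, 0.3]
finger_gap: 0.212
```

Call:
carry_out(
  moves=[0,0.007,0.045,0,0,0,-1,0,0.007,0.045,0,0,0,-1,0,0.007,0.045,0,0,0,-1,0,0.007,0.045,0,0,0,-1,0,0.007,0.045,-0.1,0,0,-1,0,0,0,-0.145,0,0,-1,0,0,0,-0.145,0,0,-1,0,0,0,-0.145,0,0,-1,0,0,0,-0.145,0,0,-1,0,0,0,-0.145,0,0,-1],
)

```text
clock: 35.9
tool_pos: [597.6, -238.0, 183.0]
orientation: [0.697, 1.45, -0.689]
force: [-0.7, 0.4, -0.7]
finger_gap: 0.21
```

Run:
```python
from h import *
go(*fl(32,87),90,FY)
```

```text
t 35.9 pos [ 597.6 -238.   183. ] yaw -50.9 gap 17.8 F [-0.7  0.4 -0.7]
 shift now [ 0.093   0.0116 -0.0181]  shift after turn [ 0.093   0.0193 -0.0096] turn [-0.499  0.006 -0.006] rows>= 3.3
```

Call:
carry_out(
  moves=[0,0,0,-0.125,0,0,-1,0,0,0,-0.125,0,0,-1,0,0,0,-0.125,0,0,-1,0,0,0,-0.125,0,0,-1,0,0.019,-0.01,0,0,0,-1,0.03,0,0,0,0,0,-1,0.03,0,0,0,0,0,-1,0.025,0,0,0,0,0,-1,0,0,0,0,0,0,-1],
)

```text
clock: 36.8
tool_pos: [595.9, -216.1, 96.3]
orientation: [0.284, 1.542, -0.281]
force: [-0.7, -0.4, -0.5]
finger_gap: 0.211
```

Run:
```python
from h import *
go(*fl(32,88),33,FY)
c=read_camera('wrist');save('w17',c)
```

```text
t 36.8 pos [ 595.9 -216.1   96.3] yaw -20.6 gap 17.9 F [-0.7 -0.4 -0.5]
 shift now [ 0.0633  0.0004 -0.0004]  shift after turn [0.0633 0.0007 0.0003] turn [ 0.029  0.01  -0.004] rows>= 1.3
```

View pics/w17.png

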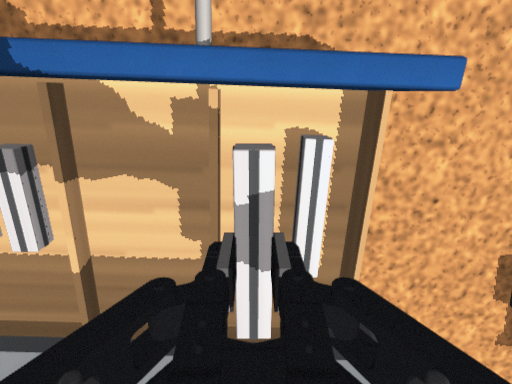

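Run:
```python
from h import *
o,p,R=pose();c=read_camera('wrist')
f=lambda u,v,z:tofl(ray(c,[[u,v]],z,(p,R))[0])
print('nbr left',f(303,140,40),f(298,250,40),'div right edge',f(219,100,38),f(219,200,38))
```

```text
nbr left (np.float64(-18.1), np.float64(118.4)) (np.float64(67.3), np.float64(121.6)) div right edge (np.float64(-42.6), np.float64(61.0)) (np.float64(28.1), np.float64(60.4))
```

Call:
carry_out(
  moves=[0.03,0,0,0.029,0.01,-0.004,-1,0.02,0,0,0,0,0,-1,0,0,0,0,0,0,-1],
)

```text
clock: 37.2
tool_pos: [601.0, -218.7, 54.1]
orientation: [0.303, 1.537, -0.309]
force: [-0.2, 0.1, -0.1]
finger_gap: 0.211
```

Run:
```python
from h import *
go(*fl(32,88),33,FY)
```

```text
t 37.2 pos [ 601.  -218.7   54.1] yaw -22.4 gap 18.0 F [-0.2  0.1 -0.1]
 shift now [ 0.021   0.0012 -0.0057]  shift after turn [ 0.0211  0.0012 -0.0054] turn [-0.001  0.012  0.001] rows>= 0.4
```

Call:
carry_out(
  moves=[0.012,0.002,-0.005,0,0.012,0,-1,0.01,0,0,0,0,0,-1,0.002,0,0,0,0,0,-1,0,0,0,0,0,0,-1,0,0,0,0,0,0,-0.36,0,0,0,0,0,0,-0.36,0,0,0,0,0,0,-0.36],
)

```text
clock: 37.9
tool_pos: [599.6, -216.3, 34.0]
orientation: [0.304, 1.543, -0.308]
force: [0.3, -0.2, -0.7]
finger_gap: 0.321
```

Call:
carry_out(
  moves=[-0.02,0,0,0,0,0,-0.36,-0.045,0,0,0,0,0,-0.36,-0.045,0,0,0,0,0,-0.2,-0.045,0,0,0,0,0,0,-0.045,0,0,0,0,0,0,0,0,0,0,0,0,0],
)

```text
clock: 38.5
tool_pos: [597.4, -215.0, 242.2]
orientation: [0.304, 1.544, -0.308]
force: [0.5, -0.4, 0.0]
finger_gap: 0.501
```

Run:
```python
from h import *
c=read_camera('wrist');save('w18',c)
go(530.6,302.3,230,-79)
```

```text
t 38.55 pos [ 596.9 -214.7  239.4] yaw -22.4 gap 42.5 F [ 0.1 -0.6 -1. ]
 shift now [ 0.0083  0.4528 -0.2582]  shift after turn [ 0.0094  0.0336 -0.5202] turn [0.988 0.002 0.   ] rows>= 10.4
```

View pics/w18.png

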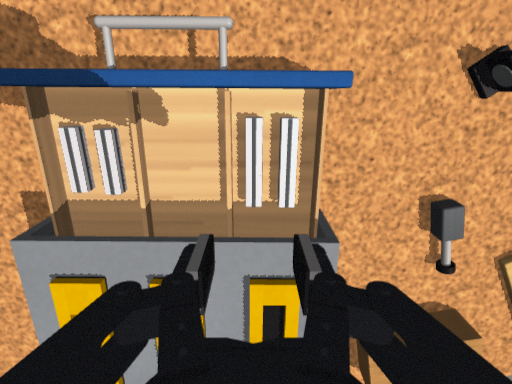

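Both 110s flat in the right compartment. Next the middle 140.

Call:
carry_out(
  moves=[0,0.042,-0.024,0,0,0,0,0,0.042,-0.024,0,0,0,0,0,0.042,-0.024,0,0,0,0,0,0.042,-0.024,0,0,0,0,0,0.042,-0.024,0,0,0,0,0,0.042,-0.024,0,0,0,0,0,0.042,-0.024,0,0,0,0,0,0.042,-0.024,0,0,0,0,0,0.042,-0.024,0,0,0,0,0,0.042,-0.024,0,0,0,0],
)

```text
clock: 39.55
tool_pos: [530.8, 275.0, 229.2]
orientation: [0.311, 1.556, -0.318]
force: [0.9, -0.3, 1.0]
finger_gap: 0.499
```

Call:
carry_out(
  moves=[0,0,0,0.141,0,0,0,0,0,0,0.141,0,0,0,0,0,0,0.141,0,0,0,0,0,0,0.141,0,0,0,0,0,0,0.141,0,0,0,0,0,0,0.141,0,0,0,0,0,0,0.141,0,0,0,0,0,0,0,0,0,0],
)

```text
clock: 40.35
tool_pos: [525.1, 281.5, 220.0]
orientation: [1.081, 1.29, -1.112]
force: [0.2, 0.0, -0.0]
finger_gap: 0.501
```

```bash
python3 look.py w19
python3 - <<'E'
from h import *
go(530.6,302.3,60,-79)
E
```

```text
t 40.4 pos [525.1 281.5 219.9] yaw -80.9 gap 42.5 F [-0.5  1.  -0.1]
 shift now [-0.0001  0.     -0.    ]  shift after turn [-0.0001  0.     -0.    ] turn [0.159 0.005 0.022] rows>= 1.1
[265. 142.] c 530.4 302.3 size 140 20 ang -79.1
[182. 136.] c 431.5 293.8 size 140 20 ang -93.5
t 40.4 pos [525.1 281.5 219.9] yaw -80.9 gap 42.5 F [-0.5  1.  -0.1]
 shift now [ 0.1596  0.0122 -0.0202]  shift after turn [ 0.1599  0.0093 -0.0194] turn [-0.033  0.003  0.022] rows>= 3.2
```

View pics/w19.png

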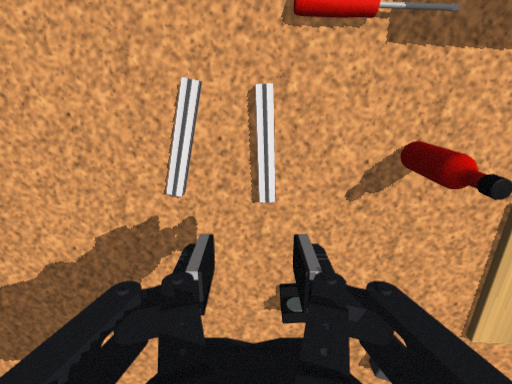

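The 140 at (265,142), unobstructed.

Call:
carry_out(
  moves=[0,0.0093,-0.0194,-0.033,0.003,0.022,0,0.04,0,0,0,0,0,0,0.045,0,0,0,0,0,0,0.045,0,0,0,0,0,0,0.035,0,0,0,0,0,0,0.015,0,0,0,0,0,0,0,0,0,0,0,0,0],
)

```text
clock: 41.1
tool_pos: [532.8, 308.0, 32.3]
orientation: [1.044, 1.306, -1.033]
force: [0.3, 0.2, 0.3]
finger_gap: 0.501
```

Run:
```python
from h import *
go(530.5,302.3,5,-79)
```

```text
t 41.1 pos [532.8 308.   32.3] yaw -76.9 gap 42.6 F [0.3 0.2 0.3]
 shift now [ 0.0272 -0.0037  0.0051]  shift after turn [ 0.0273 -0.0033  0.0052] turn [ 0.037 -0.002 -0.007] rows>= 0.6
```

Call:
carry_out(
  moves=[0.014,-0.0033,0.005,0.037,-0.002,-0.007,0,0.012,0,0,0,0,0,0,0.002,0,0,0,0,0,0,0,0,0,0,0,0,0,0,0,0,0,0,0,-1,0,0,0,0,0,0,-1,0,0,0,0,0,0,-1,0,0,0,0,0,0,-1,0,0,0,0,0,0,-1],
)

```text
clock: 42.0
tool_pos: [533.2, 304.0, 6.0]
orientation: [1.068, 1.292, -1.059]
force: [0.0, 0.5, -0.3]
finger_gap: 0.214
```

Run:
```python
from h import *
go(*fl(36,-20),190,FY);go(*fl(36,-20),190,-79)
```

```text
t 42.0 pos [533.2 304.    6. ] yaw -78.8 gap 18.2 F [ 0.   0.5 -0.3]
 shift now [-0.1855 -0.094   0.6139]  shift after turn [-0.184  -0.5647  0.2597] turn [-0.986  0.002 -0.006] rows>= 13.0
t 42.0 pos [533.2 304.    6. ] yaw -78.8 gap 18.2 F [ 0.   0.5 -0.3]
 shift now [-0.1855 -0.094   0.6139]  shift after turn [-0.184  -0.093   0.6146] turn [ 0.003 -0.002 -0.006] rows>= 13.0
```

Call:
carry_out(
  moves=[-0.02,0,0,0,0,0,-1,-0.045,0,0,0,0,0,-1,-0.045,0,0,0,0,0,-1,-0.045,0,0,0,0,0,-1,-0.015,-0.0067,0.044,0,0,0,-1,0,-0.0067,0.044,0,0,0,-1,0,-0.0067,0.044,0,0,0,-1,0,-0.0067,0.044,0,0,0,-1,0,-0.0067,0.044,0,0,0,-1,0,-0.0067,0.044,0,0,0,-1],
)

```text
clock: 43.0
tool_pos: [544.1, 32.3, 183.1]
orientation: [1.062, 1.294, -1.051]
force: [0.4, -0.0, -0.6]
finger_gap: 0.217
```

Call:
carry_out(
  moves=[0,-0.0067,0.044,0,0,0,-1,0,-0.0067,0.044,0,0,0,-1,0,-0.0067,0.044,0,0,0,-1,0,-0.0067,0.044,0,0,0,-1,0,-0.0067,0.044,0,0,0,-1,0,-0.0067,0.044,0,0,0,-1,0,-0.0067,0.044,0,0,0,-1,0,-0.0067,0.04,-0.12,0,0,-1,0,0,0,-0.145,0,0,-1,0,0,0,-0.145,0,0,-1],
)

```text
clock: 44.0
tool_pos: [559.2, -340.9, 182.3]
orientation: [0.746, 1.432, -0.737]
force: [0.1, 0.7, -0.7]
finger_gap: 0.217
```

Run:
```python
from h import *
go(*fl(34,-20),90,FY)
```

```text
t 44.0 pos [ 559.2 -340.9  182.3] yaw -54.5 gap 18.4 F [ 0.1  0.7 -0.7]
 shift now [ 0.0923  0.0119 -0.0216]  shift after turn [ 0.0923  0.0221 -0.0111] turn [-0.562  0.007 -0.007] rows>= 3.7
```

Call:
carry_out(
  moves=[0,0,0,-0.14,0,0,-1,0,0,0,-0.14,0,0,-1,0,0,0,-0.14,0,0,-1,0,0,0,-0.14,0,0,-1,0,0.022,-0.011,0,0,0,-1,0.03,0,0,0,0,0,-1,0.03,0,0,0,0,0,-1,0.025,0,0,0,0,0,-1,0,0,0,0,0,0,-1],
)

```text
clock: 44.9
tool_pos: [557.1, -316.7, 94.7]
orientation: [0.286, 1.542, -0.282]
force: [-0.2, 0.2, -0.7]
finger_gap: 0.217
```

Run:
```python
from h import *
go(*fl(34,-20),30,FY)
c=read_camera('wrist');save('w20',c)
```

```text
t 44.9 pos [ 557.1 -316.7   94.7] yaw -20.7 gap 18.4 F [-0.2  0.2 -0.7]
 shift now [ 0.0647  0.0002 -0.0006]  shift after turn [ 0.0647  0.0004 -0.    ] turn [ 0.027  0.009 -0.004] rows>= 1.3
```

View pics/w20.png

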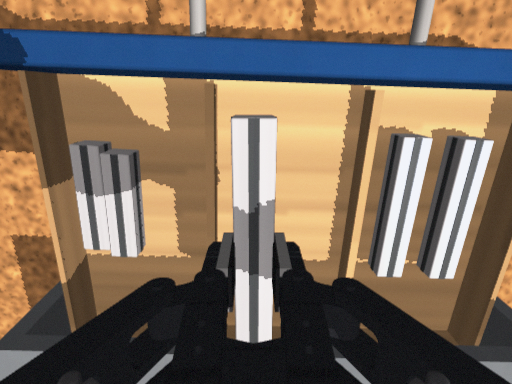

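Run:
```python
from h import *
o,p,R=pose();c=read_camera('wrist')
f=lambda u,v,z:tofl(ray(c,[[u,v]],z,(p,R))[0])
print('divL right',f(217,100,38),f(216,200,38),'divR left',f(366,100,38),f(352,200,38))
print('80s: left bar',f(76,145,40),f(108,145,40),'right bar',f(104,152,40),f(138,154,40),f(112,254,40),f(138,256,40))
```

```text
divL right (np.float64(-40.4), np.float64(-48.0)) (np.float64(29.8), np.float64(-49.6)) divR left (np.float64(-43.0), np.float64(50.0)) (np.float64(27.2), np.float64(50.2))
80s: left bar (np.float64(-8.6), np.float64(-144.0)) (np.float64(-9.2), np.float64(-122.3)) right bar (np.float64(-4.3), np.float64(-125.7)) (np.float64(-3.5), np.float64(-102.5)) (np.float64(75.7), np.float64(-130.4)) (np.float64(77.0), np.float64(-110.5))
```

Call:
carry_out(
  moves=[0.03,0,0,0.027,0.009,-0.004,-1,0.022,0,0,0,0,0,-1,0,0,0,0,0,0,-1],
)

```text
clock: 45.3
tool_pos: [559.7, -318.9, 49.9]
orientation: [0.303, 1.542, -0.309]
force: [0.7, 0.1, 0.2]
finger_gap: 0.212
```

Run:
```python
from h import *
go(*fl(34,-20),28,FY)
```

```text
t 45.3 pos [ 559.7 -318.9   49.9] yaw -22.4 gap 18.0 F [0.7 0.1 0.2]
 shift now [ 0.0218  0.0015 -0.0034]  shift after turn [ 0.0219  0.0015 -0.0032] turn [-0.001  0.007  0.002] rows>= 0.4
```

Call:
carry_out(
  moves=[0.012,0.001,-0.003,0,0.007,0,-1,0.01,0,0,0,0,0,-1,0.002,0,0,0,0,0,-1,0,0,0,0,0,0,-1,0,0,0,0,0,0,-0.38,0,0,0,0,0,0,-0.38,0,0,0,0,0,0,-0.38],
)

```text
clock: 46.0
tool_pos: [560.1, -319.1, 30.3]
orientation: [0.301, 1.542, -0.31]
force: [-0.3, -0.2, -0.6]
finger_gap: 0.309
```

Call:
carry_out(
  moves=[-0.02,0,0,0,0,0,-0.38,-0.045,0,0,0,0,0,-0.38,-0.045,0,0,0,0,0,-0.2,-0.045,0,0,0,0,0,0,-0.045,0,0,0,0,0,0,0,0,0,0,0,0,0],
)

```text
clock: 46.6
tool_pos: [557.9, -316.9, 238.5]
orientation: [0.302, 1.543, -0.31]
force: [-0.1, -0.5, -0.7]
finger_gap: 0.502
```

Run:
```python
from h import *
c=read_camera('wrist');save('w21',c)
go(431.5,293.8,230,-93.5)
```

```text
t 46.65 pos [ 557.4 -316.6  235.7] yaw -22.4 gap 42.4 F [ 0.1  0.3 -0.9]
 shift now [ 0.0027  0.5165 -0.3487]  shift after turn [ 0.0057 -0.1629 -0.6015] turn [1.241 0.005 0.   ] rows>= 12.5
```

View pics/w21.png

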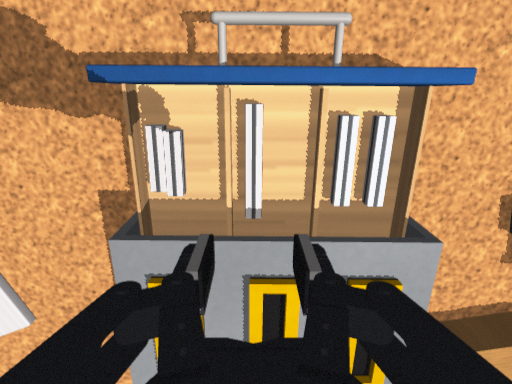

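Middle 140 is flat at (254,160). One of the 80s was knocked against its neighbour (167,160) but is still in its compartment; I'll check its flatness later. Last bar next.

Call:
carry_out(
  moves=[0,0.04,-0.027,0,0,0,0,0,0.04,-0.027,0,0,0,0,0,0.04,-0.027,0,0,0,0,0,0.04,-0.027,0,0,0,0,0,0.04,-0.027,0,0,0,0,0,0.04,-0.027,0,0,0,0,0,0.04,-0.027,0,0,0,0,0,0.04,-0.027,0,0,0,0,0,0.04,-0.027,0,0,0,0,0,0.04,-0.027,0,0,0,0],
)

```text
clock: 47.65
tool_pos: [453.6, 166.5, 224.5]
orientation: [0.311, 1.554, -0.317]
force: [0.3, 0.2, 0.3]
finger_gap: 0.495
```

Call:
carry_out(
  moves=[0,0.04,-0.027,0,0,0,0,0,0.035,-0.025,0,0,0,0,0,0,0,0.145,0,0,0,0,0,0,0.145,0,0,0,0,0,0,0.145,0,0,0,0,0,0,0.145,0,0,0,0,0,0,0.145,0,0,0,0,0,0,0.145,0,0,0,0,0,0,0.145,0,0,0,0,0,0,0.145,0,0,0],
)

```text
clock: 48.65
tool_pos: [425.9, 264.4, 215.0]
orientation: [1.208, 1.21, -1.241]
force: [0.3, -0.7, 0.1]
finger_gap: 0.499
```

```bash
python3 look.py w22
python3 - <<'E'
from h import *
go(431.5,293.8,60,-93.5)
E
```

```text
t 48.7 pos [425.8 264.4 214.9] yaw -91.6 gap 42.5 F [-0.4 -0.1  0.1]
 shift now [-0.0001  0.0001 -0.    ]  shift after turn [-0.0001  0.0001 -0.    ] turn [-0.028  0.007  0.02 ] rows>= 0.2
[262. 133.] c 431.3 293.8 size 140 20 ang -93.5
t 48.7 pos [425.8 264.4 214.9] yaw -91.6 gap 42.5 F [-0.4 -0.1  0.1]
 shift now [ 0.1545  0.0079 -0.0307]  shift after turn [ 0.1549  0.0039 -0.0297] turn [0.033 0.008 0.02 ] rows>= 3.2
```

View pics/w22.png

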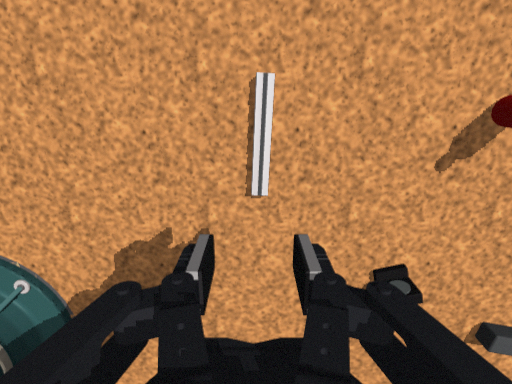

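Only this bar is left on the bench (262,133).

Call:
carry_out(
  moves=[0,0.004,-0.03,0.033,0.008,0.02,0,0.04,0,0,0,0,0,0,0.045,0,0,0,0,0,0,0.045,0,0,0,0,0,0,0.03,0,0,0,0,0,0,0.015,0,0,0,0,0,0,0,0,0,0,0,0,0],
)

```text
clock: 49.4
tool_pos: [428.6, 294.3, 30.2]
orientation: [1.239, 1.189, -1.241]
force: [-0.1, -0.4, -0.0]
finger_gap: 0.501
```

Run:
```python
from h import *
go(431.4,293.8,5,-93.5)
```

```text
t 49.4 pos [428.6 294.3  30.2] yaw -92.4 gap 42.5 F [-0.1 -0.4 -0. ]
 shift now [0.0252 0.0029 0.0003]  shift after turn [0.0252 0.0028 0.0003] turn [0.019 0.001 0.001] rows>= 0.5
```

Call:
carry_out(
  moves=[0.014,0.0028,0,0.019,0,0,0,0.012,0,0,0,0,0,0,0.001,0,0,0,0,0,0,0,0,0,0,0,0,0,0,0,0,0,0,0,-1,0,0,0,0,0,0,-1,0,0,0,0,0,0,-1,0,0,0,0,0,0,-1,0,0,0,0,0,0,-1],
)

```text
clock: 50.3
tool_pos: [432.4, 294.8, 6.0]
orientation: [1.25, 1.183, -1.246]
force: [0.2, -0.1, -0.4]
finger_gap: 0.214
```

Run:
```python
from h import *
go(*fl(34,21),190,FY);go(*fl(34,21),190,-93.5)
```

```text
t 50.3 pos [432.4 294.8   6. ] yaw -93.0 gap 18.2 F [ 0.2 -0.1 -0.4]
 shift now [-0.1842  0.1707  0.5648]  shift after turn [-0.184  -0.477   0.3474] turn [-1.234  0.    -0.003] rows>= 12.4
t 50.3 pos [432.4 294.8   6. ] yaw -93.0 gap 18.2 F [ 0.2 -0.1 -0.4]
 shift now [-0.1842  0.1707  0.5648]  shift after turn [-0.184   0.1751  0.5635] turn [ 0.009 -0.001 -0.002] rows>= 12.4
```

Call:
carry_out(
  moves=[-0.02,0,0,0,0,0,-1,-0.045,0,0,0,0,0,-1,-0.045,0,0,0,0,0,-1,-0.045,0,0,0,0,0,-1,-0.015,0.013,0.043,0,0,0,-1,0,0.013,0.043,0,0,0,-1,0,0.013,0.043,0,0,0,-1,0,0.013,0.043,0,0,0,-1,0,0.013,0.043,0,0,0,-1,0,0.013,0.043,0,0,0,-1],
)

```text
clock: 51.3
tool_pos: [497.5, 28.2, 184.3]
orientation: [1.243, 1.186, -1.237]
force: [1.0, 0.2, -0.3]
finger_gap: 0.22
```

Call:
carry_out(
  moves=[0,0.013,0.043,0,0,0,-1,0,0.013,0.043,0,0,0,-1,0,0.013,0.043,0,0,0,-1,0,0.013,0.043,0,0,0,-1,0,0.013,0.043,0,0,0,-1,0,0.013,0.043,0,0,0,-1,0,0.013,0.043,-0.1,0,0,-1,0,0,0,-0.14,0,0,-1,0,0,0,-0.14,0,0,-1,0,0,0,-0.14,0,0,-1],
)

```text
clock: 52.3
tool_pos: [575.9, -297.2, 182.8]
orientation: [0.845, 1.398, -0.841]
force: [-0.1, -0.3, -0.9]
finger_gap: 0.216
```

Run:
```python
from h import *
go(*fl(34,21),90,FY)
```

```text
t 52.3 pos [ 575.9 -297.2  182.8] yaw -62.1 gap 18.4 F [-0.1 -0.3 -0.9]
 shift now [ 0.0928  0.0057 -0.0183]  shift after turn [ 0.0928  0.0163 -0.01  ] turn [-0.695  0.003 -0.003] rows>= 4.6
```

Call:
carry_out(
  moves=[0,0,0,-0.139,0,0,-1,0,0,0,-0.139,0,0,-1,0,0,0,-0.139,0,0,-1,0,0,0,-0.139,0,0,-1,0,0,0,-0.139,0,0,-1,0,0.016,-0.01,0,0,0,-1,0.03,0,0,0,0,0,-1,0.03,0,0,0,0,0,-1,0.02,0,0,0,0,0,-1,0,0,0,0,0,0,-1],
)

```text
clock: 53.3
tool_pos: [571.7, -278.2, 99.6]
orientation: [0.278, 1.55, -0.275]
force: [0.2, 0.7, 0.1]
finger_gap: 0.216
```

Run:
```python
from h import *
go(*fl(34,21),30,FY)
o,p,R=pose()
c=read_camera('wrist');save('w23',c)
```

```text
t 53.3 pos [ 571.7 -278.2   99.6] yaw -20.2 gap 18.3 F [0.2 0.7 0.1]
 shift now [0.0696 0.     0.0009]  shift after turn [0.0696 0.0002 0.0011] turn [ 0.036  0.002 -0.003] rows>= 1.4
```

View pics/w23.png

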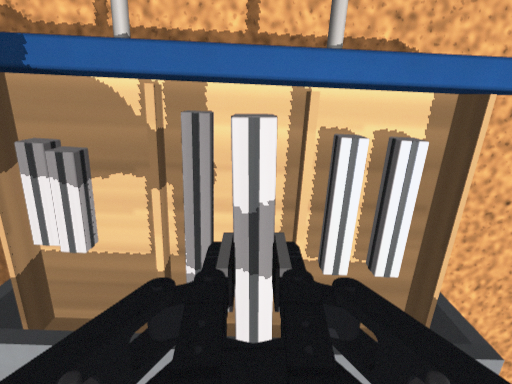

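Run:
```python
from h import *
o,p,R=pose();c=read_camera('wrist')
f=lambda u,v,z:tofl(ray(c,[[u,v]],z,(p,R))[0])
print('140a right edge',f(213,120,40),f(212,230,40),'divR left',f(309,100,38),f(299,200,38))
```

```text
140a right edge (np.float64(-28.8), np.float64(-10.6)) (np.float64(53.9), np.float64(-12.0)) divR left (np.float64(-44.0), np.float64(53.8)) (np.float64(27.8), np.float64(53.2))
```

Call:
carry_out(
  moves=[0.03,0,0.001,0.036,0.002,-0.003,-1,0.026,0,0,0,0,0,-1,0,0,0,0,0,0,-1],
)

```text
clock: 53.7
tool_pos: [575.9, -280.7, 49.8]
orientation: [0.303, 1.54, -0.309]
force: [-0.2, -0.6, -0.3]
finger_gap: 0.218
```

Run:
```python
from h import *
go(*fl(34,21),28,FY)
```

```text
t 53.7 pos [ 575.9 -280.7   49.8] yaw -22.4 gap 18.5 F [-0.2 -0.6 -0.3]
 shift now [ 0.0218  0.0011 -0.0039]  shift after turn [ 0.0218  0.001  -0.0037] turn [-0.001  0.009  0.002] rows>= 0.4
```

Call:
carry_out(
  moves=[0.012,0.001,-0.004,0,0.009,0,-1,0.01,0,0,0,0,0,-1,0.002,0,0,0,0,0,-1,0,0,0,0,0,0,-1,0,0,0,0,0,0,-0.38,0,0,0,0,0,0,-0.38,0,0,0,0,0,0,-0.38],
)

```text
clock: 54.4
tool_pos: [575.3, -280.2, 30.2]
orientation: [0.302, 1.543, -0.31]
force: [0.1, 0.6, -0.3]
finger_gap: 0.313
```

Call:
carry_out(
  moves=[-0.02,0,0,0,0,0,-0.38,-0.045,0,0,0,0,0,-0.38,-0.045,0,0,0,0,0,-0.38,-0.045,0,0,0,0,0,-0.6,-0.045,0,0,0,0,0,-1,0,0,0,0,0,0,-1],
)

```text
clock: 55.0
tool_pos: [573.1, -278.2, 238.4]
orientation: [0.302, 1.544, -0.31]
force: [-0.9, -0.8, 0.5]
finger_gap: -0.001
```

Run:
```python
from h import *
c=read_camera('wrist');save('w24',c)
go(*fl(34,-110),180,FY)
```

```text
t 55.05 pos [ 572.6 -277.9  235.7] yaw -22.4 gap -0.3 F [-0.9 -0.3 -0.9]
 shift now [ 0.0561 -0.1312  0.0003]  shift after turn [ 0.0557 -0.1313  0.0003] turn [-0.001  0.003  0.003] rows>= 2.9
```

View pics/w24.png

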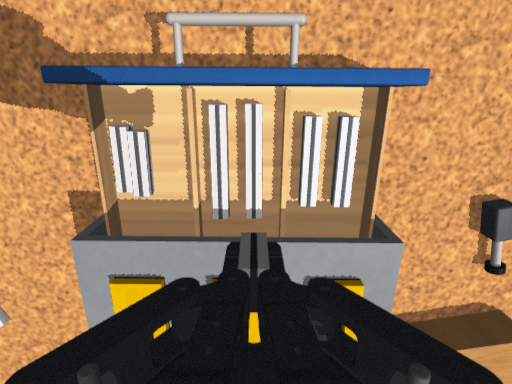

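Five bars are clearly flat. Taking a closer look at the two touching 80s at (120,160)/(142,163).

Call:
carry_out(
  moves=[0.015,-0.044,0.01,0,0,0,-1,0.02,-0.044,0.01,0,0,0,-1,0.02,-0.043,0.01,0,0.003,0,-1,0,0,0,0,0,0,-1],
)

```text
clock: 55.45
tool_pos: [550.3, -413.5, 177.8]
orientation: [0.302, 1.55, -0.305]
force: [0.1, 1.5, -0.9]
finger_gap: -0.003
```

Run:
```python
from h import *
go(*fl(34,-110),180,FY)
c=read_camera('wrist')
cv2.imwrite('pics/w25.png',cv2.cvtColor(cv2.resize(c['img'][40:240,150:400],None,fx=3,fy=3,interpolation=cv2.INTER_CUBIC),cv2.COLOR_RGB2BGR))
```

```text
t 55.45 pos [ 550.3 -413.5  177.8] yaw -22.2 gap -0.2 F [ 0.1  1.5 -0.9]
 shift now [-0.0023  0.0027 -0.0304]  shift after turn [-0.0022  0.0026 -0.0304] turn [0.002 0.    0.002] rows>= 0.6
```

View pics/w25.png

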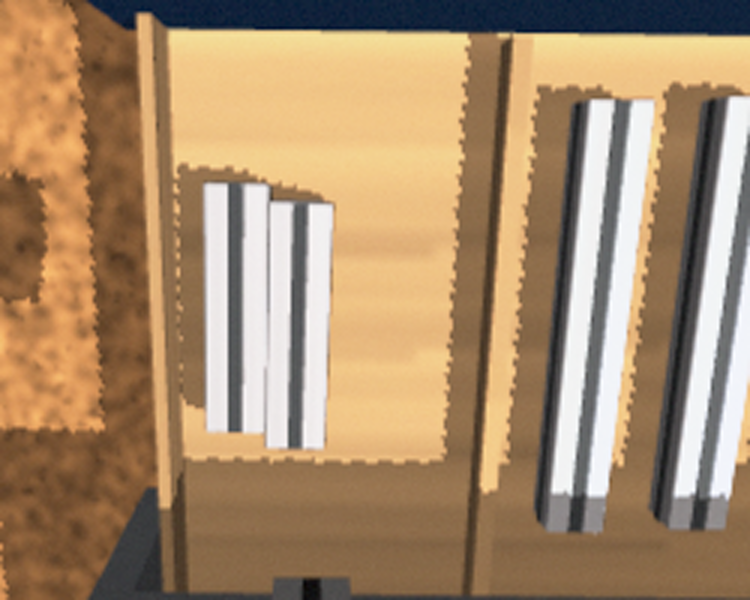

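Both 80s lie flat side by side on the floor. All six are in; now shutting by the handle.

Run:
```python
from h import *
print(fl(-112,0))
go(*fl(-112,0),200,FY);go(*fl(-112,0),200,-112.3)
```

```text
[ 429.78326154 -242.38911013]
t 55.5 pos [ 550.9 -411.6  179.1] yaw -22.1 gap 0.1 F [-0.6  0.2 -0.1]
 shift now [-0.0213  0.1112 -0.1759]  shift after turn [-0.0209  0.1106 -0.1763] turn [0.003 0.001 0.002] rows>= 4.2
t 55.5 pos [ 550.9 -411.6  179.1] yaw -22.1 gap 0.1 F [-0.6  0.2 -0.1]
 shift now [-0.0213  0.1112 -0.1759]  shift after turn [-0.0209 -0.1763 -0.1106] turn [1.574e+00 2.000e-03 1.000e-03] rows>= 10.5
```

Call:
carry_out(
  moves=[-0.03,0,0,0,0,0,-0.3,-0.01,0.022,-0.035,0,0,0,-0.3,0,0.022,-0.035,0,0,0,-0.3,0,0.022,-0.035,0,0,0,-0.3,0,0.022,-0.035,0,0,0,-0.3,0,0.022,-0.035,0,0,0,-0.3,0,0,0,0.14,0,0,-0.3,0,0,0,0.14,0,0,-0.3,0,0,0,0.14,0,0,-0.3],
)

```text
clock: 56.4
tool_pos: [425.0, -230.0, 218.0]
orientation: [0.635, 1.475, -0.634]
force: [-0.4, 0.4, 0.8]
finger_gap: 0.348
```

Call:
carry_out(
  moves=[0,0,0,0.144,0,0,-0.3,0,0,0,0.144,0,0,-0.3,0,0,0,0.144,0,0,-0.3,0,0,0,0.144,0,0,-0.3,0,0,0,0.144,0,0,-0.3,0,0,0,0.144,0,0,-0.3,0,0,0,0.144,0,0,-0.3,0,0,0,0.144,0,0,-0.3,0,0,0,0,0,0,-0.3],
)

```text
clock: 57.3
tool_pos: [423.6, -220.1, 218.1]
orientation: [1.525, 0.97, -1.521]
force: [0.3, 0.1, 0.9]
finger_gap: 0.351
```

Run:
```python
from h import *
o,p,R=pose();c=read_camera('wrist');save('w26',c)
go(*fl(-112,0),120,-112.3)
print(proj(c,[[*fl(-112,-60),74],[*fl(-112,60),74]],(p,R)).round())
```

```text
t 57.35 pos [ 423.6 -220.1  218.1] yaw -114.7 gap 29.6 F [-0.1 -0.2 -0.1]
 shift now [0.0981 0.0148 0.0178]  shift after turn [0.0981 0.0142 0.0183] turn [-0.042 -0.002 -0.001] rows>= 2.0
[[270. 244.]
 [266. 133.]]
```

View pics/w26.png

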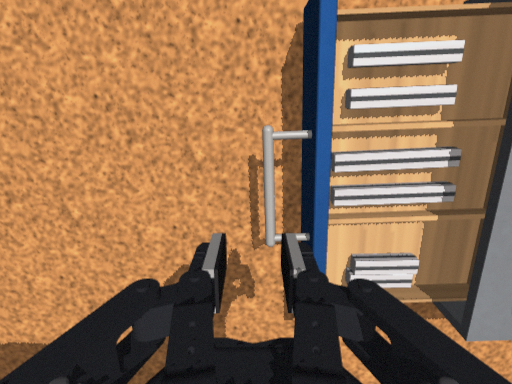

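Handle at u≈268, v 130–243, matching the prediction; all six bars are visible in their compartments (110s top, 140s middle, 80s bottom).

Call:
carry_out(
  moves=[0,0.0142,0.018,-0.042,0,0,-0.3,0.04,0,0,0,0,0,-0.3,0.04,0,0,0,0,0,-0.3,0,0,0,0,0,0,-0.3],
)

```text
clock: 57.75
tool_pos: [430.2, -241.9, 137.3]
orientation: [1.476, 1.01, -1.469]
force: [-0.4, 0.1, 1.4]
finger_gap: 0.349
```

Run:
```python
from h import *
go(*fl(-112,0),66,-112.3)
```

```text
t 57.75 pos [ 430.2 -241.9  137.3] yaw -111.0 gap 29.7 F [-0.4  0.1  1.4]
 shift now [ 0.0713 -0.0006  0.0007]  shift after turn [ 0.0713 -0.0002  0.0007] turn [ 0.023 -0.001 -0.005] rows>= 1.4
```

Call:
carry_out(
  moves=[0.025,0,0,0.02,0,-0.005,-0.3,0.025,0,0,0,0,0,-0.3,0.02,0,0,0,0,0,-0.3,0,0,0,0,0,0,-0.3,0,0,0,0,0,0,-1,0,0,0,0,0,0,-1,0,0,0,0,0,0,-1,0,0,0,0,0,0,-1],
)

```text
clock: 58.55
tool_pos: [431.8, -241.6, 73.4]
orientation: [1.476, 1.01, -1.475]
force: [1.4, -2.4, -21.1]
finger_gap: 0.088
```

Run:
```python
from h import *
go(*fl(-112+170,0),66,-112.3)
```

```text
t 58.55 pos [ 431.8 -241.6   73.4] yaw -111.1 gap 7.5 F [  1.4  -2.4 -21.1]
 shift now [0.0076 0.1684 0.005 ]  shift after turn [0.0074 0.1685 0.0015] turn [ 0.021  0.    -0.001] rows>= 3.4
```

The grip is too near the tips; reopening and going lower.

Call:
carry_out(
  moves=[0,0,0,0,0,0,-0.3,0,0,0,0,0,0,-0.3,0,0,0,0,0,0,-0.3,0.012,0,0,0.02,0,0,-0.3,0.004,0,0,0,0,0,-0.3,0,0,0,0,0,0,-1,0,0,0,0,0,0,-1,0,0,0,0,0,0,-1,0,0,0,0,0,0,-1],
)

```text
clock: 59.45
tool_pos: [434.8, -243.5, 61.8]
orientation: [1.489, 0.991, -1.482]
force: [0.4, -1.9, -6.9]
finger_gap: 0.101
```

Run:
```python
from h import *
go(*fl(-112+170,0),62,-112.3)
```

```text
t 59.45 pos [ 434.8 -243.5   61.8] yaw -112.2 gap 8.6 F [ 0.4 -1.9 -6.9]
 shift now [0.0015 0.165  0.0012]  shift after turn [-0.0002  0.165   0.0008] turn [ 0.003  0.002 -0.01 ] rows>= 3.3
```

Call:
carry_out(
  moves=[0,0.008,0,0,0,0,-1,0,0.012,0,0,0,0,-1,0,0.015,0,0,0,0,-1,0,0.015,0,0,0,0,-1,0,0.015,0,0,0,0,-1,0,0.015,0,0,0,0,-1,0,0.015,0,0,0,0,-1,0,0.015,0,0,0,0,-1,0,0.015,0,0,0,0,-1,0,0.012,0,0,0,0,-1],
)

```text
clock: 60.45
tool_pos: [568.2, -299.6, 61.8]
orientation: [1.485, 0.992, -1.489]
force: [-3.3, -1.1, -1.7]
finger_gap: 0.096
```

Run:
```python
from h import *
go(*fl(-112+170,0),62,-112.3)
```

```text
t 60.45 pos [ 568.2 -299.6   61.8] yaw -112.2 gap 8.2 F [-3.3 -1.1 -1.7]
 shift now [-0.0001  0.0202 -0.0004]  shift after turn [-0.0002  0.0202 -0.0004] turn [ 0.001  0.006 -0.005] rows>= 0.4
```

Call:
carry_out(
  moves=[0,0.01,0,0,0,0,-1,0,0.006,0,0,0,0,-1,0,0.005,0,0,0,0,-1,0,0.004,0,0,0,0,-1],
)

```text
clock: 60.85
tool_pos: [584.0, -306.3, 61.7]
orientation: [1.477, 1.009, -1.507]
force: [-28.2, 6.9, 19.5]
finger_gap: 0.103
```

Run:
```python
from h import *
go(*fl(-112+170,0),62,-112.3)
```

```text
t 60.85 pos [ 584.  -306.3   61.7] yaw -112.3 gap 8.7 F [-28.2   6.9  19.5]
 shift now [-0.0004  0.0031 -0.0006]  shift after turn [-0.0003  0.0031 -0.0006] turn [0.    0.009 0.017] rows>= 0.1
```

Call:
carry_out(
  moves=[0,0.004,0,0,0,0,-1,0,0.004,0,0,0,0,-1],
)

```text
clock: 61.05
tool_pos: [583.9, -306.2, 61.6]
orientation: [1.471, 1.023, -1.52]
force: [-29.6, 7.4, 17.9]
finger_gap: 0.099
```

Run:
```python
from h import *
go(*fl(-112+170,0),62,-112.3)
```

```text
t 61.05 pos [ 583.9 -306.2   61.6] yaw -112.3 gap 8.5 F [-29.6   7.4  17.9]
 shift now [-0.0005  0.0032 -0.0006]  shift after turn [-0.0004  0.0032 -0.0006] turn [-0.     0.01   0.034] rows>= 0.2
```

Firmly at the stop. Releasing and backing off upwards.

Call:
carry_out(
  moves=[0,-0.001,0,0,0,0,-1,0,0,0,0,0,0,-0.3,0,0,0,0,0,0,-0.3,0,0,0,0,0,0,-0.3,-0.03,0,0,0,0,0.03,-0.3,-0.04,0,0,0,0,0,-0.3,-0.04,0,0,0,0,0,-0.3,-0.04,0,0,0,0,0,-0.3,0,0,0,0,0,0,-0.3],
)

```text
clock: 61.95
tool_pos: [587.2, -304.8, 217.4]
orientation: [1.482, 0.995, -1.494]
force: [0.7, -0.4, 0.8]
finger_gap: 0.347
```

Run:
```python
from h import *
go(*fl(-112+170,0),200,-112.3)
o,p,R=pose();c=read_camera('wrist');save('w27',c)
s=read_camera('scene');save('s27',s)
```

```text
t 61.95 pos [ 587.2 -304.8  217.4] yaw -112.2 gap 29.5 F [ 0.7 -0.4  0.8]
 shift now [0.0174 0.0007 0.0018]  shift after turn [0.0174 0.0007 0.002 ] turn [ 0.001  0.008 -0.   ] rows>= 0.4
```

View pics/w27.png

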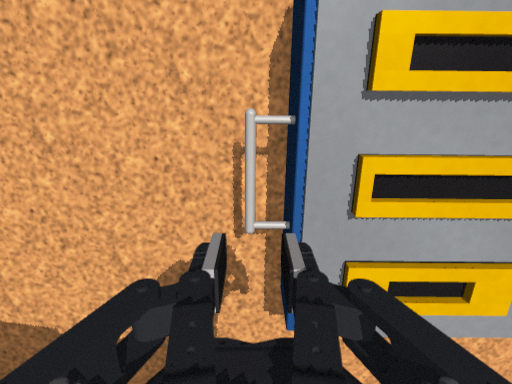

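View pics/s27.png

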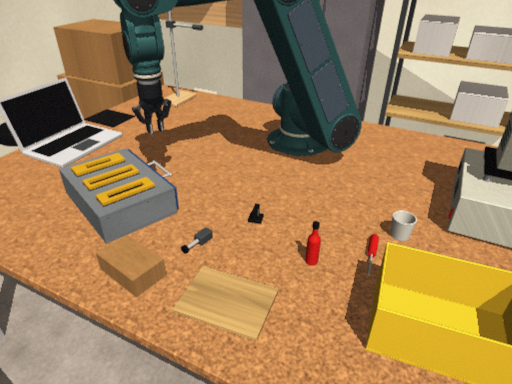

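Run:
```python
from h import *
o,p,R=pose();c=read_camera('wrist')
row=c['img'][60]; print([tuple(int(a) for a in row[u]) for u in range(286,324,2)])
f=lambda u,v,z:tofl(ray(c,[[u,v]],z,(p,R))[0])
print('handle',f(250.5,115,74),f(250.5,225,74))
print(f(293,60,96),f(314,60,100))
cv2.imwrite('pics/w28.png',cv2.cvtColor(cv2.resize(c['img'][0:240,220:380],None,fx=4,fy=2.5,interpolation=cv2.INTER_CUBIC),cv2.COLOR_RGB2BGR))
```

```text
[(130, 90, 56), (120, 81, 50), (119, 80, 50), (106, 72, 46), (18, 26, 45), (20, 30, 48), (6, 26, 45), (15, 29, 46), (1, 25, 45), (17, 33, 58), (35, 79, 136), (42, 94, 163), (44, 96, 164), (46, 95, 165), (41, 93, 162), (40, 88, 151), (108, 112, 114), (150, 153, 156), (150, 154, 157)]
handle (np.float64(52.0), np.float64(60.9)) (np.float64(51.7), np.float64(-52.0))
(np.float64(87.0), np.float64(106.0)) (np.float64(103.4), np.float64(105.6))
```

View pics/w28.png

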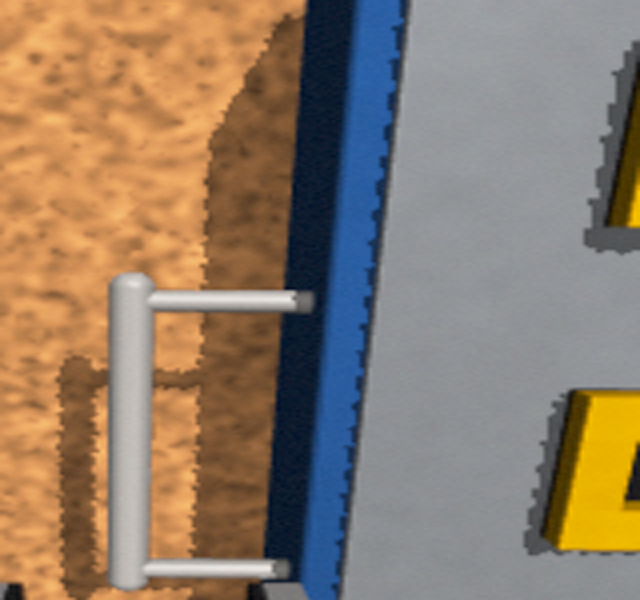

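The blue front is flush with the cabinet, no gap visible. Its top face spans about 13 px at roughly 1 px/mm, against the 15 mm front. The bench has no bars left and the bystanders stand as before. Handing in.

```bash
python3 -c "
from plant import sign_off
print(sign_off())"
```

```text
the job is handed in; nothing more can be done
None
```

I pulled the drawer out to its stop and put all six bars in by length: 80s in the right compartment as the robot sees it, 140s in the middle, 110s in the left. Then I pushed the drawer shut by the handle and handed the job in at about 62 s.

- **Bars:** The last pictures before closing showed every bar flat on the floor and none stacked. One 80 mm bar had been knocked against its neighbour partway through. A close look showed both still flat and side by side in their own compartment.
- **Drawer:** It stopped moving under about 30 N and its front looks flush with the cabinet. I measured about 162 mm of gripper travel while closing, against a nominal 170 mm. I put the difference down to play in the grip and did not measure the final opening directly.
- **Bench:** The bystanders look where they were and the bottle and cup are upright. The gripper was well clear of everything at hand-in.
- **Handle grip:** My first grip on the handle for closing was too near the fingertips, so I reopened and took it again lower.

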